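# Hang the screwdriver on the tool balancer

### The job

Take the electric screwdriver with the steel bail out of the tool block, stand it fully down and upright in the single rest under the balancer rail, and let go of it. Then pull the balancer's sprung hook down by its grip, slip it under the bail while the driver stands in the rest, and ease it up so that the driver is lifted right out of the rest and is left hanging freely and still with the hook fully up. Never let the hook fly up by itself, bare or loaded, and leave the other two tools standing in the block.

Things in the scene. Friction and masses are not known exactly. Their poses are not given: they have to be found in the camera images.
- driver_bail (a point): Centre of the top bar of the bail (loop handle) of the electric screwdriver to hang (0.25 to 0.35 kg). Flat steel bar: 80 mm long along x, 10 mm thick along y, 12 mm high; z is up along the driver. Under it a window 68 mm wide (x), 44 mm high, then the black round body, 44 mm across, 80 mm long.
- driver_shoulder (a point): Centre of the flat shoulder under the same driver's body, on which it stands in a socket; 130 mm below driver_bail, axes alike. A chuck 22 mm across runs 22 mm and a thin bit 40 mm below this point.
- rest_floor (a point): Single grey rest, 76 x 76 x 66 mm high, on the table straight below the rail. Point: centre of the floor of its round pocket, 48 mm above the table, 50 mm across, 18 mm deep, with a 28 mm hole on down for chuck and bit. The driver stands with its shoulder on this floor, turned any way. x is square to the rail (away from the robot at yaw 0), y along it.
- hook_grip (a point): Centre of the black upright grip of the hook: round bar 18 mm across, 56 mm long, with a collar 32 mm across just under it (28 to 34 mm below this point) to pull on; an 8 mm rod runs up from it into the reel. 335 mm above the table when the hook is up. Take it with the gripper tilted, as the reel is above. Axes as rest_floor. It only moves along the rail and up and down.
- hook_saddle (a point): Where the bail bar's underside sits in the J-shaped hook, 90 mm below hook_grip and 15 mm to its +y; moves with it. The hook is 10 mm round bar in the rail's upright plane: shank straight below the grip, upturned tip on the +y side, 30 mm from the shank (centres), 20 mm gap. Tip top 14 mm above this point, underside 10 mm below it. It slips under a bar by moving to +y.
- trolley (a joint): Where the reel with its hook stands along the rail, in m; grows to the rail's +y, 0 is the rail's middle, travel -0.28 to 0.28. Rolls easily (about 1 N) and stays where left.
- balancer_hook (a joint): How far the hook is pulled down, in m: 0 fully up, 0.13 at most. A spring pulls it up with about 6 N when up, 9 N when fully down, more than the driver's weight, so it lifts the driver to the top by itself; let go bare it flies up at about 0.8 m/s.
- gantry: The fixed aluminium stand; origin on the table straight under the rail's middle, y along the rail, x square to it. The rail, 40 mm square, 570 to 610 mm above the table, stands on two posts 500 mm either side of its middle. From its trolley the reel hangs straight above the hook grip: a drum 110 mm across, 50 mm deep (x), centred 510 mm above the table, with a 20 mm neck down to 445 mm.
- tool_block: Fixed grey block, 70 (x) x 260 (y) x 66 mm high, with three sockets like the rest's pocket, at its centre and 90 mm either side along its y; origin at the centre of its underside. The three tools stand in it in any order.
- plain_driver_mid (a point): Bystander in the tool block: straight black screwdriver without bail, 44 mm across, its round top 154 mm above the table; the point is half-way up its body. Leave it standing.
- t_driver_mid (a point): Bystander in the tool block: T-handled driver, thin shaft and an 85 mm black cross bar 22 mm thick, top 151 mm above the table; the point is half-way up. Leave it standing.
- bin_a: Fixed blue bin 130 x 190 x 70 mm high, on the near left; origin at the centre of its underside. An obstacle only.
There are look-alikes about, which are no part of the job. Of the things shaped like the part that bears rest_floor, the grey one is meant.

How it is judged:
By the outcome, as a careful person would: the job done as asked, in the order asked, and still so for the second after the job is handed in, with the robot touching nothing.
It also fails if it takes over 61 s, if anything falls off the work surface, if the arm or the gripper's body presses on something with over 40 N, if the wrist force passes 120 N, or if a joint passes its speed limit or range.

### The arm

A 6-joint arm with a two-finger parallel gripper is mounted at the origin on the work surface. World frame = base frame: x ahead of the robot, y to its left, z up, the work surface at z = 0. Lengths are in mm, angles in degrees, forces in N, time in s.
With the tool pointing down it reaches from about 275 to 825 mm from the base axis. Payload 5.2 kg.
Tool frame: the origin (TCP) lies between the finger pads; the fingertips stand 25 mm ahead of it and the grasp point (between the pads) lies 6 mm ahead of it (tip_extent is the distance from the TCP to the fingertips, in mm); x points along the fingers, y is the direction in which the jaws open and shut, and the axes are right-handed (so a half turn about x gives the same grasp; the last joint's range is limited). The gripper opens to 93 mm and grips with 3 to 60 N. Pads are 15 mm wide; open, the fingers measure 128 mm over their backs; the gripper's body (75 mm by 188 mm) begins 65 mm behind the grasp point.
Start: joints at [-86.906, 14.817, 87.949, -0, 77.235, -11.62], TCP at [139.714, -531.964, 243.653] pointing down, gripper open.
Joint ranges: [-179.93, 179.93], [-52.35, 119.4], [10.71, 147.94], [-69.91, 249.91], [12.55, 155.21], [-178.61, 178.61]. Speed limits (degrees/s): [147.25, 147.25, 180, 180, 180, 180].

### API

Orientations are given as [roll, pitch, yaw] about the fixed x, y, z axes, in that order (R = Rz(yaw) Ry(pitch) Rx(roll)).
In Python, from cell import * gives the robot as it stands. The module is installed in compiled form; this text tells all that it offers.
- The arm moves only by the tool jog_arm, never from a script. Its argument "moves" is a list of rows, each a list of 5 numbers: the shift along the world's x, y, z in mm, then the turn about the world's z in rad, then the opening in per cent of the stroke, from 0 (shut) to 100 (fully open). In form: [[x, y, z, spin, grip], ...]. A call has 1 to 8 rows; each row shifts and turns the commanded pose from where the row before left it; what a row does not reach is not made up. A row lasts 1/8 s, in which the tool goes at most 62.5 mm and 10.7 degrees, less where a joint would pass 70% of its speed; a pose out of reach is approached as far as the arm can. A call with a gripper value outside its range is refused whole. The fingers move at their own pace and stop on an object; "squeeze" is the grip in N (left out, the last holds). Time passes only in rows, so rows that do not move let the fingers close. It gives the time, the measured TCP pose, the force and the opening at its end, in the units of the state.
- sense(): the state, without advancing time (a new reading comes with each control period).
- capture(name): name is "scene" or "top" or "wrist"; returns the picture (420x560x3 uint8, red, green, blue); there is no depth.
- camera_model(name): a dict with "fovy" (degrees; the focal length in pixels is half the picture's height over the tangent of half this angle, whatever the lens; pixels are square), "cx", "cy" (the principal point, pixels), "k1" (the pictures are not rectified: a ray, as slopes to the right and down, at radius r is drawn at 1 + k1 r^2 times it, then the intrinsics apply), "position" and "rotation" of the camera in the world. Camera axes: x right, y up, looking along -z (the intrinsics and any distortion apply to the point x, -y, -z); pixel columns grow to the right and rows downward; lengths in mm; the calibration is good to about 2 mm. A picture is of the moment at which its call begins: read the wrist's pose just before it. camera_model takes no time and is no camera call; for the wrist camera it gives the pose at the moment of the call.
- job_done(): hands the job in, once; it reports no verdict.
The state is a dict: "clock": time; "qpos": joint angles; "qvel": joint speeds; "joint_efforts": joint torques, N m; "eef_pos": TCP position; "tool_rot": TCP orientation; "contact_force": force on the tool from outside, world axes, zero at the start; "torque": the same for the moment, N m; "width": finger opening in mm.
Only numpy, scipy, OpenCV 4.12 (cv2) and the standard library are available. Lean on these libraries where they do the work, as an engineer would, in place of code of your own. Each camera call takes 0.05 s, during which the arm holds its last target.

## Working session

There is one attempt and no reset: what is moved stays moved. The work goes in short steps, Python scripts to look and compute and a tool call to move; the robot and the scene stay as the last step left them, time stands still between calls to the robot, and variables do not carry over. Pictures are saved under pics/ and viewed, and the job is handed in when it is done.

Besides the shell and the picture viewer there is one more tool, called after "Request:" in YAML: its name, and indented under it one key for each argument. jog_arm: Moves the arm, as the interface text tells. Its arguments: {"type":"object","properties":{"moves":{"type":"array"},"squeeze":{"type":"number"}},"required":["moves"]}

```bash
ls; mkdir -p pics; python3 - <<'E'
from cell import *
import cv2
print(sense())
for n in ["scene","top","wrist"]:
    m=camera_model(n); print(n,m)
    im=capture(n); cv2.imwrite(f"pics/{n}0.png",im[:,:,::-1])
E
```

```text
pics
{'clock': 0.0, 'qpos': array([-8.69074281e+01,  1.48574804e+01,  8.80079614e+01, -1.29982967e-03,
        7.72345909e+01, -1.16188212e+01]), 'qvel': array([-0.10096881,  0.01680752,  0.06176463,  0.008344  ,  0.0946636 ,
       -0.0486635 ]), 'joint_efforts': array([-1.96335845e-03, -4.37305284e+01, -2.84002787e+01,  7.17737898e-02,
        4.15474421e-02, -1.42025797e-04]), 'eef_pos': array([ 139.66854248, -531.47440919,  242.85620303]), 'tool_rot': array([-100.89304633,   89.8999592 ,   93.81863508]), 'contact_force': array([0.29118958, 0.29849975, 0.36673716]), 'torque': array([ 0.0078992 ,  0.02367697, -0.0169158 ]), 'width': 93.33790210480286}
scene {'fovy': 43.085842527025264, 'cx': 288.5570021062649, 'cy': 220.28937623469824, 'k1': -0.04401605694977123, 'position': array([1370.56033171,  508.71292045, 1198.43628764]), 'rotation': array([ 42.12277897,  -0.69685488, 124.42032321])}
top {'fovy': 52.43468492840769, 'cx': 276.7438696847128, 'cy': 207.1621475978004, 'k1': -0.08934501301924702, 'position': array([ 401.47302936,    9.54057418, 1370.26054671]), 'rotation': array([ 12.16152637,   0.35203866, -95.24482284])}
wrist {'fovy': 62.59715628623346, 'cx': 274.49135972263696, 'cy': 211.68533072613693, 'k1': 0.020658837920499783, 'position': array([ 218.20251022, -510.93922519,  383.96501665]), 'rotation': array([-1.68629080e+01,  6.60078940e-02, -7.52742383e+01])}
```

View pics/scene0.png

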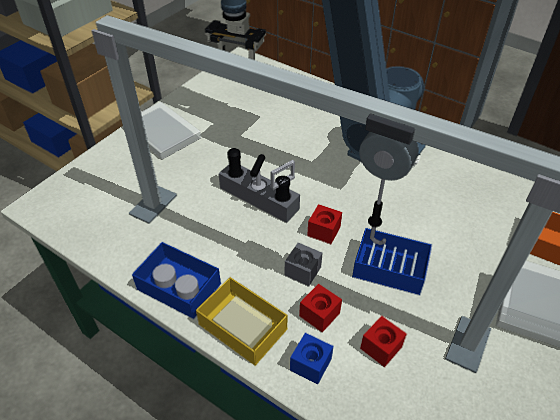

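View pics/top0.png

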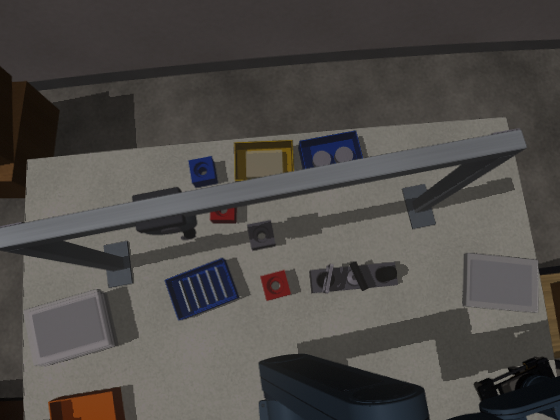

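View pics/wrist0.png

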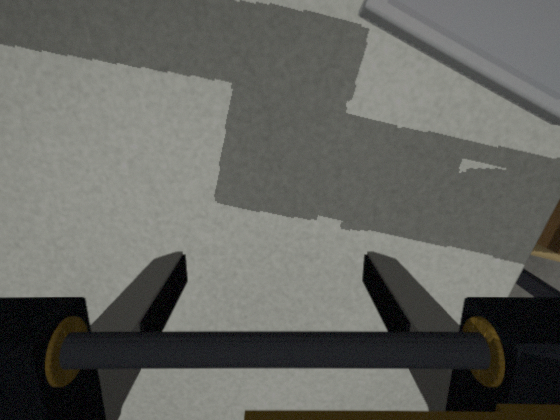

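```bash
cat > h.py <<'E'
import numpy as np, cv2
from scipy.spatial.transform import Rotation as R
def K(m,h=420):
    f=h/2/np.tan(np.radians(m['fovy'])/2); return f
def ray(m,u,v):
    f=K(m); xd=(u-m['cx'])/f; yd=(v-m['cy'])/f
    rd=np.hypot(xd,yd); r=rd
    for _ in range(30): r=rd/(1+m['k1']*r*r)
    s=r/rd if rd>0 else 1
    d=R.from_euler('xyz',m['rotation'],degrees=True).apply([xd*s,-yd*s,-1]); return np.array(m['position']),d/np.linalg.norm(d)
def onz(m,u,v,z):
    p,d=ray(m,u,v); return p+d*(z-p[2])/d[2]
def proj(m,P):
    q=R.from_euler('xyz',m['rotation'],degrees=True).inv().apply(np.array(P,float)-m['position'])
    a,b=q[0]/-q[2],-q[1]/-q[2]; k=1+m['k1']*(a*a+b*b); f=K(m)
    return np.array([m['cx']+f*a*k,m['cy']+f*b*k])
def two(m1,a,m2,b):
    p,d=ray(m1,*a);q,e=ray(m2,*b)
    s=np.linalg.lstsq(np.c_[d,-e],q-p,rcond=None)[0]
    A=p+d*s[0];B=q+e*s[1]; return (A+B)/2,np.linalg.norm(A-B)
E
python3 - <<'E'
import cv2
def crop(src,x,y,w,h,s,name):
    im=cv2.imread(f"pics/{src}.png")[y:y+h,x:x+w]
    cv2.imwrite(f"pics/{name}.png",cv2.resize(im,None,fx=s,fy=s,interpolation=cv2.INTER_CUBIC))
crop("scene0",200,130,150,150,5,"s_a")
crop("scene0",300,100,150,200,3,"s_b")
crop("top0",120,180,300,150,2.6,"t_a")
E
```

```text
(no output)
```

View pics/s_a.png

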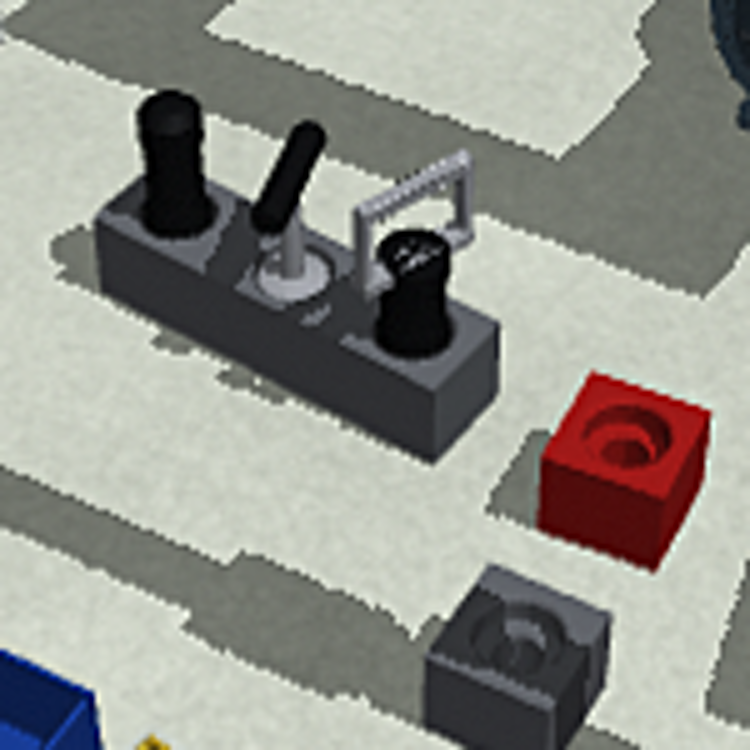

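View pics/s_b.png

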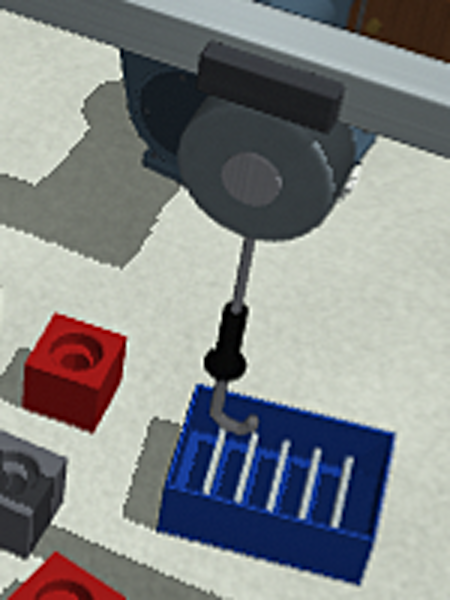

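View pics/t_a.png

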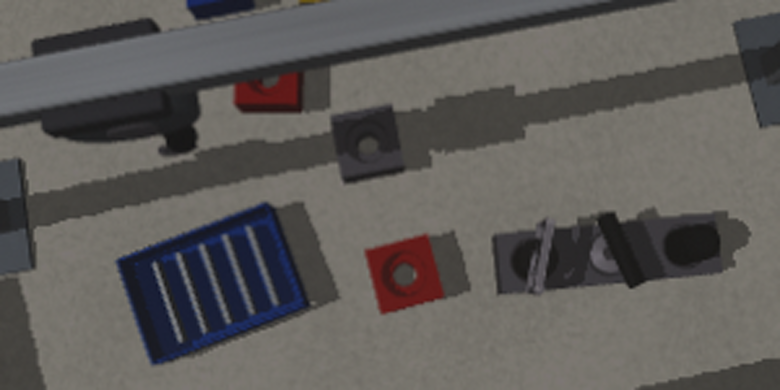

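```bash
python3 - <<'E'
from cell import *; from h import *
S=camera_model("scene");T=camera_model("top")
def s5(u,v):return (200+u/5,130+v/5)
def t(u,v):return (120+u/2.6,180+v/2.6)
def s3(u,v):return (300+u/3,100+v/3)
print("bail ends top z184:",onz(T,*t(549,219),184),onz(T,*t(538,291),184))
print(" scene:",onz(S,*s5(357,208),184),onz(S,*s5(467,157),184))
# rest top corners, z66
for p in [(332,115),(391,107),(404,168),(344,182)]: print("rest top corner",onz(T,*t(*p),66)[:2])
print("rest pocket top",onz(T,*t(369,146),66)[:2], "scene",onz(S,*s5(520,637),66)[:2])
# scene corners
for p in [(490,566),(610,612),(556,705),(425,657)]: print("rest s corner",onz(S,*s5(*p),66)[:2])
# hook
print("collar two",two(S,s3(226,362),T,t(180,141)))
print("drum? ")
# posts bases
# block corners
for p in [(494,236),(716,214),(721,270),(497,293)]: print("block",onz(T,*t(*p),66)[:2])
E
```

```text
bail ends top z184: [ 481.58546085 -141.95421022  184.        ] [ 407.43767781 -121.73110736  184.        ]
 scene: [ 482.63525223 -143.06995013  184.        ] [ 411.55584453 -116.68395638  184.        ]
rest top corner [636.48618539  86.59982677]
rest top corner [639.65176658  15.56817683]
rest top corner [565.26373337   6.74695886]
rest top corner [555.218451    78.73874039]
rest pocket top [595.21749527  45.72960868] scene [605.50936686  51.75593406]
rest s corner [573.39143066  10.80254515]
rest s corner [562.9367266   82.49563349]
rest s corner [632.75425796  92.46012004]
rest s corner [646.12638989  17.43127488]
collar two (array([582.22159576, 222.45543337, 301.52121463]), np.float64(1.2687604782726318))
drum? 
block [475.94073047 -90.68295843]
block [ 476.2677728 -354.3459994]
block [ 410.94276736 -350.94376916]
block [410.27363486 -87.22239393]
```

```bash
cat >> h.py <<'E'
def tool(s):
    M=R.from_euler('xyz',s['tool_rot'],degrees=True).as_matrix()
    return M
def rep(s):
    M=tool(s); print('t',round(s['clock'],2),'pos',np.round(s['eef_pos'],1),'toolx',np.round(M[:,0],3),'jawyaw',round(np.degrees(np.arctan2(M[1,1],M[0,1])),2),'F',np.round(s['contact_force'],1),'w',round(s['width'],1),'q',np.round(s['qpos'],1))
E
python3 - <<'E'
from cell import *; from h import *
rep(sense())
T=camera_model("top")
# rail edges in top view
im=cv2.imread("pics/top0.png")
for u in (60,100,200,250,300,350,400,450):
    col=cv2.cvtColor(im,cv2.COLOR_BGR2HSV)[:,u]
    g=im[:,u].astype(int).sum(1)
    print(u,[ (v,g[v]) for v in range(120,250,4)][:0], np.argsort(-abs(np.diff(g[100:260])))[:6]+100)
E
```

```text
t 0.15 pos [ 139.7 -531.6  243. ] toolx [-0.     0.001 -1.   ] jawyaw -75.29 F [ 0.1 -0.3  0.5] w 92.6 q [-86.9  14.9  88.    0.   77.2 -11.6]
60 [] [155 235 100 236 234 214]
100 [] [250 232 151 227 228 152]
200 [] [157 213 209 186 141 187]
250 [] [204 137 223 142 203 199]
300 [] [194 139 215 190 140 237]
350 [] [128 185 131 130 210 160]
400 [] [175 171 200 213 176 124]
450 [] [172 166 120 161 165 204]
```

```bash
python3 - <<'E'
import cv2
im=cv2.imread("pics/top0.png")
cv2.imwrite("pics/t_r1.png",cv2.resize(im[180:260,0:200],None,fx=4,fy=4,interpolation=cv2.INTER_CUBIC))
cv2.imwrite("pics/t_r2.png",cv2.resize(im[120:200,360:560],None,fx=4,fy=4,interpolation=cv2.INTER_CUBIC))
E
```

```text
(no output)
```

View pics/t_r1.png

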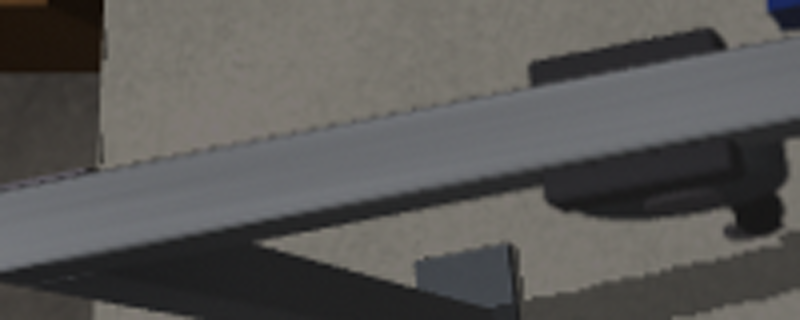

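View pics/t_r2.png

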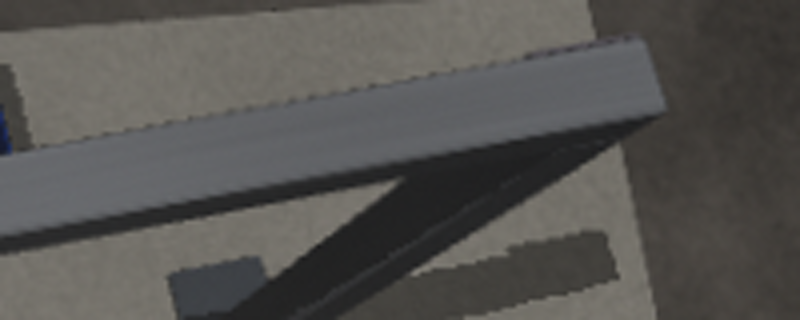

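```bash
python3 - <<'E'
from cell import *; from h import *
T=camera_model("top")
a=[onz(T,*p,610)[:2] for p in [(25,222),(132.5,202),(205.,188.5),(360,158.5),(520,129.5)]]
b=[onz(T,*p,610)[:2] for p in [(5,247.5),(62.5,236),(185,211.5),(371,178.5),(526,147.5)]]
print(np.round(a,1),np.round(b,1))
for q in (a,b):
    q=np.array(q); c=np.polyfit(q[:,1],q[:,0],1); print(c, np.degrees(np.arctan(-c[0])), 'x at y=50:',np.polyval(c,50))
E
```

```text
[[ 580.5  472.9]
 [ 599.6  264.3]
 [ 612.5  128. ]
 [ 643.6 -164.9]
 [ 676.  -490. ]] [[ 535.4  511.8]
 [ 547.5  398.2]
 [ 572.5  167.1]
 [ 603.  -180. ]
 [ 638.2 -493.7]]
[-1.00028827e-01  6.26631958e+02] 5.71222846527886 x at y=50: 621.6305165619385
[-1.00648242e-01  5.87451251e+02] 5.747364573953157 x at y=50: 582.4188391904927
```

Request:
jog_arm:
  moves:
    - [30,60,20,-0.15,60]
    - [40,50,15,-0.15,60]
    - [40,50,15,0,60]
    - [40,50,0,0,60]
    - [40,50,0,0,60]
    - [30,50,0,0,60]
    - [30,40,0,0,60]
    - [10,20,0,0,60]
  squeeze: 40

```text
clock: 1.15
eef_pos: [391.6, -173.4, 289.9]
tool_rot: [-109.7, 90.0, 68.0]
contact_force: [0.1, 0.2, -0.7]
width: 55.7
```

```bash
python3 - <<'E'
from cell import *; from h import *
rep(sense()); m=camera_model("wrist"); print(m); im=capture("wrist"); cv2.imwrite("pics/w1.png",im[:,:,::-1])
im=capture("scene"); cv2.imwrite("pics/s1.png",im[:,:,::-1])
E
```

```text
t 1.15 pos [ 391.6 -173.4  289.9] toolx [ 0.     0.001 -1.   ] jawyaw -92.31 F [ 0.1  0.2 -0.7] w 55.7 q [-38.9   0.2  98.5   0.   81.3  53.4]
{'fovy': 62.59715628623346, 'cx': 274.49135972263696, 'cy': 211.68533072613693, 'k1': 0.020658837920499783, 'position': array([ 472.62794206, -176.50788795,  430.96809509]), 'rotation': array([-1.68635404e+01,  3.00202157e-03, -9.22977997e+01])}
```

View pics/w1.png

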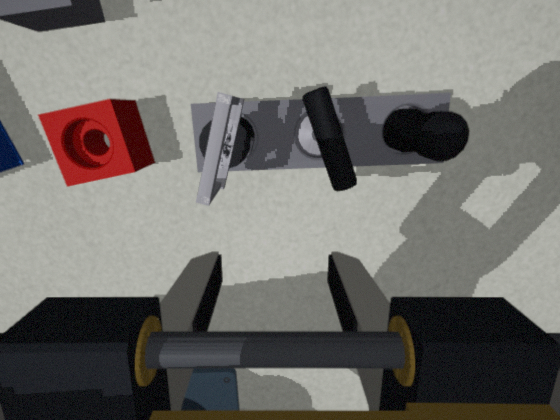

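View pics/s1.png

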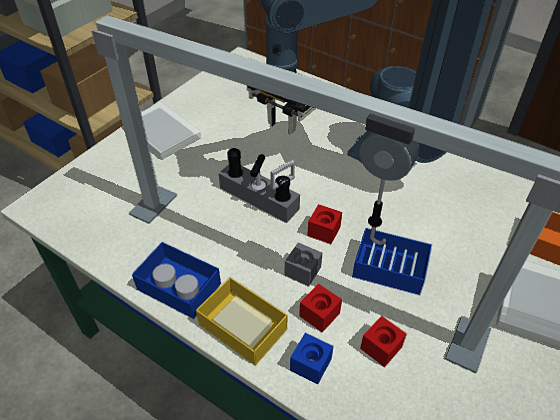

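```bash
python3 - <<'E'
import cv2
im=cv2.imread("pics/w1.png")
cv2.imwrite("pics/w1a.png",cv2.resize(im[85:215,180:310],None,fx=4.5,fy=4.5,interpolation=cv2.INTER_CUBIC))
E
```

```text
(no output)
```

View pics/w1a.png

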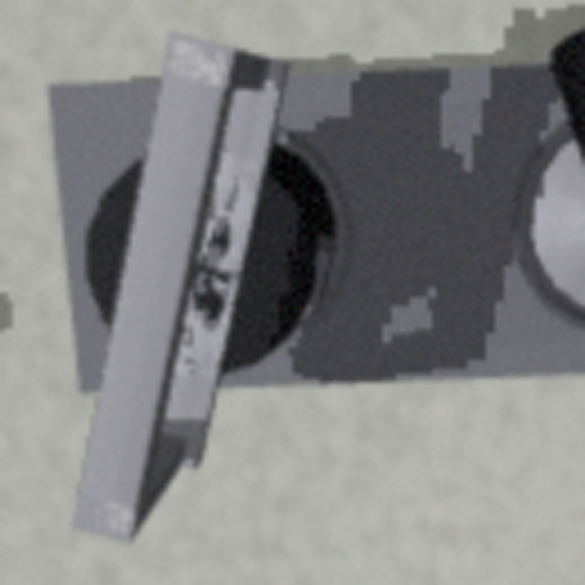

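```bash
python3 - <<'E'
from h import *
m={'fovy': 62.59715628623346, 'cx': 274.49135972263696, 'cy': 211.68533072613693, 'k1': 0.020658837920499783, 'position': np.array([ 472.62794206, -176.50788795,  430.96809509]), 'rotation': np.array([-1.68635404e+01,  3.00202157e-03, -9.22977997e+01])}
P=np.array([onz(m,180+u/4.5,85+v/4.5,184)[:2] for u,v in [(172,33),(235,50),(132,541),(74,528)]])
print(P,P.mean(0)); a=(P[0]+P[1])/2-(P[2]+P[3])/2; print(np.linalg.norm(a),np.degrees(np.arctan2(a[1],a[0])))
# block corners z66
for u,v in [(192,104),(450,91),(198,172),(440,164)]: print(onz(m,u,v,66)[:2])
E
```

```text
[[ 483.395457   -138.94462938]
 [ 480.63336535 -148.18831542]
 [ 404.7738928  -125.36149495]
 [ 407.36946419 -116.05382337]] [ 444.04304483 -132.13706578]
79.30841057943485 -16.75182976746112
[478.50506217 -93.68183523]
[ 480.03590762 -350.92636377]
[409.50724051 -92.37829899]
[ 407.59577361 -348.56224876]
```

Request:
jog_arm:
  moves:
    - [30,25,0,-0.126,60]
    - [22,16,-10,-0.126,60]
    - [0.4,0.3,-40,0,60]
    - [0,0,-35,0,60]
    - [0,0,-22,0,60]
    - [0,0,0,0,60]

```text
clock: 2.0
eef_pos: [441.5, -134.8, 181.4]
tool_rot: [-8.6, 89.7, 154.5]
contact_force: [0.5, 0.3, 0.9]
width: 56.1
```

```bash
python3 - <<'E'
from cell import *; from h import *
rep(sense())
im=capture("wrist"); cv2.imwrite("pics/w2.png",im[:,:,::-1])
E
```

```text
t 2.0 pos [ 441.5 -134.8  181.4] toolx [-0.004  0.002 -1.   ] jawyaw -106.97 F [0.5 0.3 0.9] w 56.1 q [-30.8   9.  104.7  -0.   66.6  76.1]
```

View pics/w2.png

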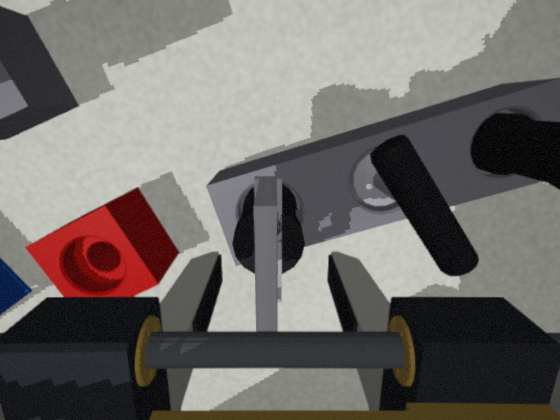

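Request:
jog_arm:
  moves:
    - [2,2,0,0,60]
    - [0,0,0,0,60]

```text
clock: 2.3
eef_pos: [445.7, -132.9, 184.1]
tool_rot: [166.8, 89.9, -30.1]
contact_force: [-0.7, 0.0, -0.3]
width: 55.8
```

Request:
jog_arm:
  moves:
    - [-1,0,-1,0,10]
    - [0,0,0,0,0]
    - [0,0,0,0,0]
    - [0,0,0,0,0]
  squeeze: 45

```text
clock: 2.8
eef_pos: [444.0, -132.4, 182.0]
tool_rot: [-122.4, 90.0, 40.7]
contact_force: [-0.5, 0.2, -0.4]
width: 20.2
```

```bash
python3 - <<'E'
from cell import *; from h import *
rep(sense())
im=capture("wrist"); cv2.imwrite("pics/w3.png",im[:,:,::-1])
rep(sense())
E
```

```text
t 2.8 pos [ 444.  -132.4  182. ] toolx [ 0.  0. -1.] jawyaw -106.91 F [-0.5  0.2 -0.4] w 20.2 q [-30.4   9.  104.6   0.   66.4  76.5]
t 2.85 pos [ 444.  -132.4  182. ] toolx [ 0.  0. -1.] jawyaw -106.91 F [-1.1  0.1 -0.2] w 16.8 q [-30.4   9.  104.6   0.   66.4  76.5]
```

View pics/w3.png

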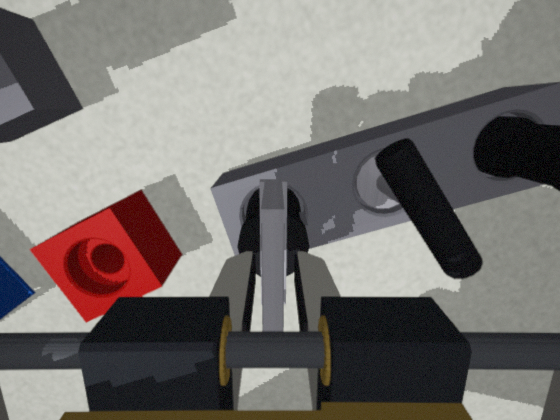

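Bar is centred between the closing fingers at (272, 300). Finish closing and lift a little.

Request:
jog_arm:
  moves:
    - [0,0,0,0,0]
    - [0,0,0,0,0]
    - [0,0,15,0,0]
    - [0,0,30,0,0]
    - [0,0,35,0,0]
    - [0,0,20,0,0]
    - [0,0,0,0,0]

```text
clock: 3.72
eef_pos: [444.8, -133.0, 284.1]
tool_rot: [165.2, 89.8, -31.7]
contact_force: [-0.8, -0.5, -3.2]
width: 9.6
```

```bash
python3 - <<'E'
from cell import *; from h import *
rep(sense())
im=capture("scene"); cv2.imwrite("pics/s4.png",cv2.resize(im[100:300,180:460,::-1],None,fx=2.8,fy=2.8))
im=capture("top"); cv2.imwrite("pics/t4.png",im[:,:,::-1])
E
```

```text
t 3.73 pos [ 444.8 -133.   284.1] toolx [ 0.004 -0.002 -1.   ] jawyaw -106.91 F [-0.8 -0.5 -3.2] w 9.6 q [-30.4   4.2  95.2  -0.   80.4  76.5]
```

View pics/s4.png

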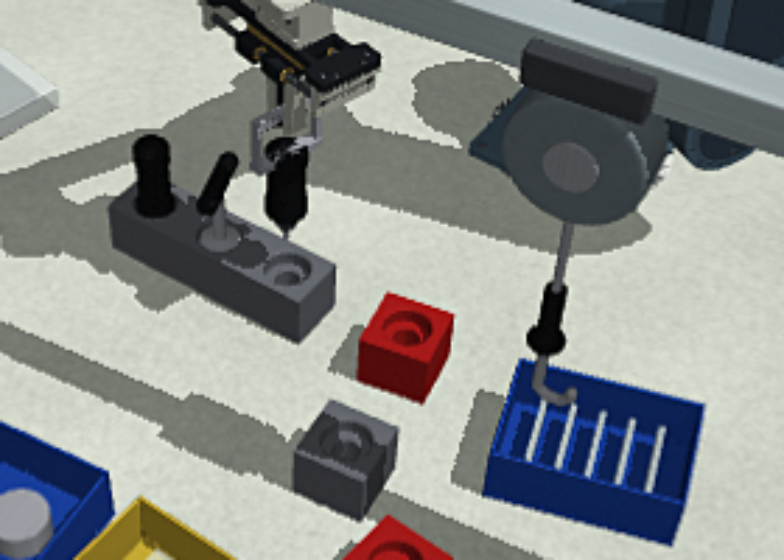

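View pics/t4.png

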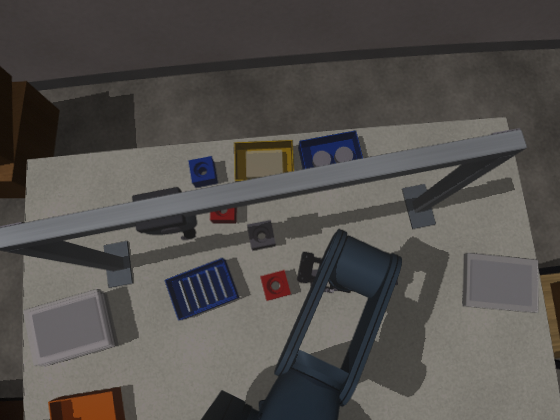

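```bash
python3 - <<'E'
from cell import *; from h import *
from scipy.optimize import least_squares
D=[(14.817,87.949,550.0,243.65),(.2,98.5,428.3,289.9),(9.0,104.6,463.3,182),(4.2,95.2,464.2,284.1)]
def f(p):
    o=[]
    for a,b,r,z in D:
        a,s=np.radians(a),np.radians(a+b)
        o+=[p[0]+p[1]*np.sin(a)+p[2]*np.sin(s)+p[3]*np.cos(s)-r, p[4]+p[1]*np.cos(a)+p[2]*np.cos(s)-p[3]*np.sin(s)-z]
    return o
s=least_squares(f,[100,450,400,0,200]);print(s.x,s.fun)
T=camera_model("top")
for z in (284,400,450,500,550,600,650): print(z,proj(T,[444.5,-133,z]))
im=capture("scene"); cv2.imwrite("pics/s5.png",im[:,:,::-1])
E
```

```text
[  15.39972239  519.71608609  425.1645328    57.56314824 -108.41030779] [ 0.24309885  0.28520338  0.47936263  0.1910559  -0.03918862 -0.05572216
 -0.68327285 -0.4205371 ]
284 [334.02778997 276.0677569 ]
400 [340.4694437  273.37912028]
450 [343.73857114 272.01291328]
500 [347.37657529 270.49117643]
550 [351.44941799 268.78583291]
600 [356.03972446 266.86163953]
650 [361.25237587 264.67375399]
```

View pics/s5.png

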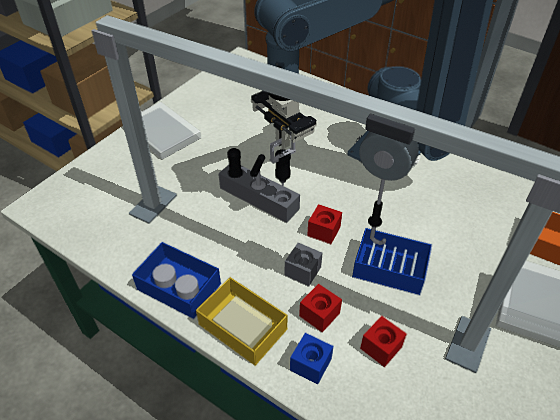

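```bash
python3 - <<'E'
from cell import *; from h import *
S=camera_model("scene");T=camera_model("top")
for z in (450,500,550,600,650,700): print(z,proj(S,[444.5,-133,z]),proj(T,[444.5,-133,z]))
def ik(r,z):
    from scipy.optimize import fsolve
    p=[  15.4,519.7,425.16,57.56,-108.41]
    g=lambda q:[p[0]+p[1]*np.sin(q[0])+p[2]*np.sin(q[1])+p[3]*np.cos(q[1])-r, p[4]+p[1]*np.cos(q[0])+p[2]*np.cos(q[1])-p[3]*np.sin(q[1])-z]
    q=fsolve(g,[.2,1.8]); return np.degrees(q)
print(ik(604,182),ik(604,260))
E
```

```text
450 [282.48869973  85.22739573] [343.73857114 272.01291328]
500 [282.57011897  67.45279338] [347.37657529 270.49117643]
550 [282.65693508  48.6625695 ] [351.44941799 268.78583291]
600 [282.74966755  28.77440103] [356.03972446 266.86163953]
650 [282.84890056   7.69798115] [361.25237587 264.67375399]
700 [282.95529266 -14.66569863] [367.22250383 262.16424386]
[ 22.98709905 108.28159348] [19.88564924 98.57394932]
```

```bash
python3 - <<'E'
from cell import *; from h import *
S=camera_model("scene");T=camera_model("top")
im=cv2.imread("pics/s5.png"); cv2.imwrite("pics/s5a.png",cv2.resize(im[0:200,220:420],None,fx=3,fy=3,interpolation=cv2.INTER_CUBIC))
im=cv2.imread("pics/t4.png"); cv2.imwrite("pics/t4a.png",cv2.resize(im[220:420,240:440],None,fx=3,fy=3,interpolation=cv2.INTER_CUBIC))
E
```

```text
(no output)
```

View pics/s5a.png

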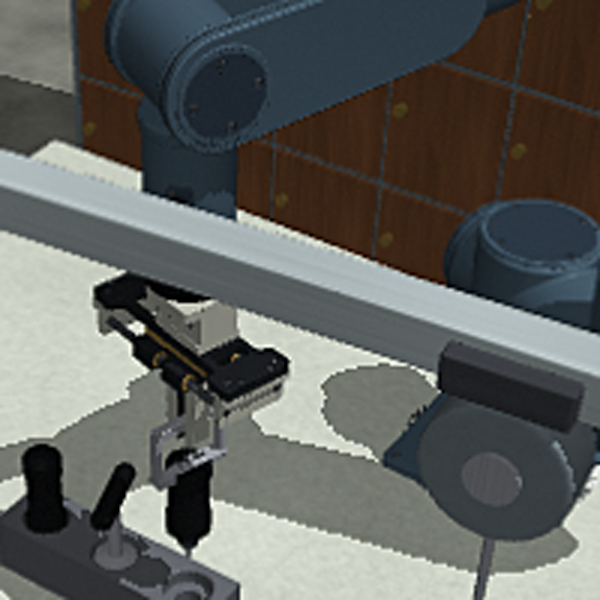

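View pics/t4a.png

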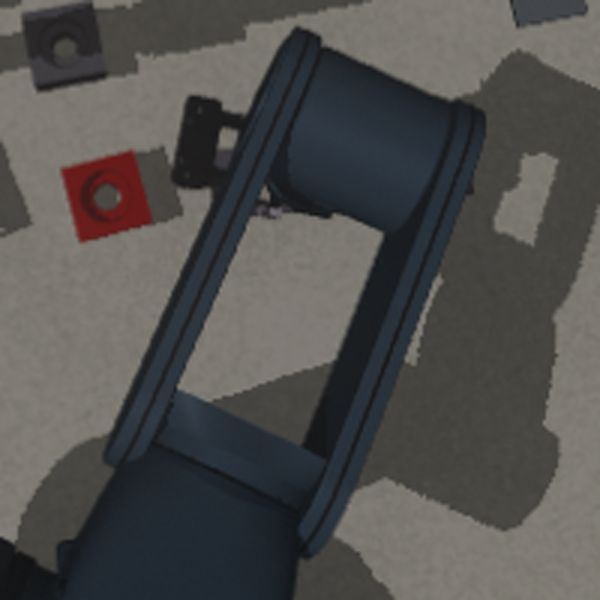

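```bash
python3 - <<'E'
from cell import *; from h import *
S=camera_model("scene");T=camera_model("top")
for z in (560,600,620,640,660,680): print(z,proj(S,[479,-74,z]),'top of head ctr',proj(T,[444.5,-133,z+50]))
E
```

```text
560 [295.47357732  59.10164197] top of head ctr [357.02863946 266.44679648]
600 [295.8668364   42.85833309] top of head ctr [361.25237587 264.67375399]
620 [296.0705904   34.43816289] top of head ctr [363.54070835 263.71233306]
640 [296.27930549  25.80994363] top of head ctr [365.9601042  262.69521613]
660 [296.49314787  16.96655808] top of head ctr [368.52209878 261.61744197]
680 [296.7122901   7.9006066] top of head ctr [371.2396145  260.47344507]
```

Request:
jog_arm:
  moves:
    - [0,0,-30,0,0]
    - [0,0,-40,0,0]
    - [0,0,-15,0,0]
    - [0,0,-10,0,0]
    - [0,0,-5,0,0]
    - [0,0,0,0,0]

```text
clock: 4.62
eef_pos: [444.5, -132.7, 182.6]
tool_rot: [167.3, 89.9, -29.7]
contact_force: [-0.3, 0.3, -2.1]
width: 9.4
```

```bash
python3 - <<'E'
from cell import *; from h import *
rep(sense())
im=capture("scene"); cv2.imwrite("pics/s6.png",cv2.resize(im[100:250,180:380,::-1],None,fx=3.5,fy=3.5))
E
```

```text
t 4.62 pos [ 444.5 -132.7  182.6] toolx [ 0.001 -0.001 -1.   ] jawyaw -106.91 F [-0.3  0.3 -2.1] w 9.4 q [-30.4   9.  104.5   0.   66.4  76.5]
```

View pics/s6.png

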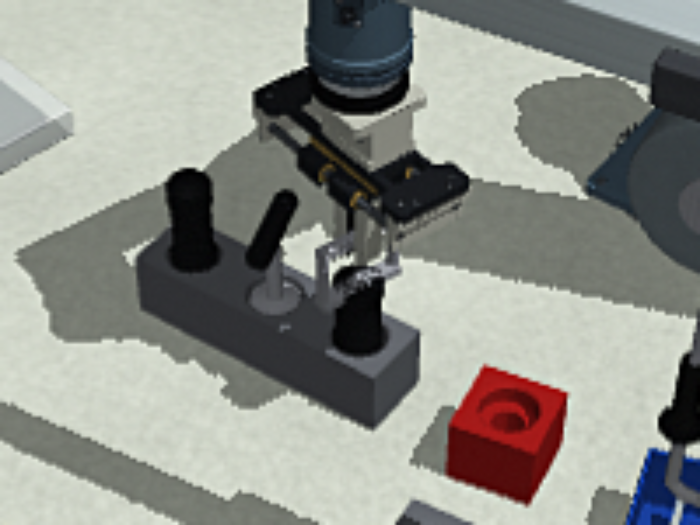

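Request:
jog_arm:
  moves:
    - [0,0,0,0,60]
    - [0,0,0,0,60]
    - [0,0,0,0,60]
    - [0,0,20,0,60]
    - [-10,0,50,0,60]
    - [-10,0,60,0,60]
    - [-10,0,60,0,60]
    - [-10,0,60,0,60]

```text
clock: 5.68
eef_pos: [403.4, -132.2, 434.2]
tool_rot: [162.5, 89.9, -34.4]
contact_force: [1.5, -0.2, 0.3]
width: 55.5
```

```bash
python3 - <<'E'
from cell import *; from h import *
rep(sense())
im=capture("wrist"); cv2.imwrite("pics/w7.png",im[:,:,::-1]); print(camera_model("wrist"))
E
```

```text
t 5.67 pos [ 403.4 -132.2  434.2] toolx [ 0.001 -0.001 -1.   ] jawyaw -106.91 F [ 1.5 -0.2  0.3] w 55.5 q [-33.3  -2.2  81.4  -0.  100.7  73.6]
{'fovy': 62.59715628623346, 'cx': 274.49135972263696, 'cy': 211.68533072613693, 'k1': 0.020658837920499783, 'position': array([ 480.14304516, -155.36593409,  584.43827338]), 'rotation': array([ -16.1286987 ,   -0.2749479 , -106.90495347])}
```

View pics/w7.png

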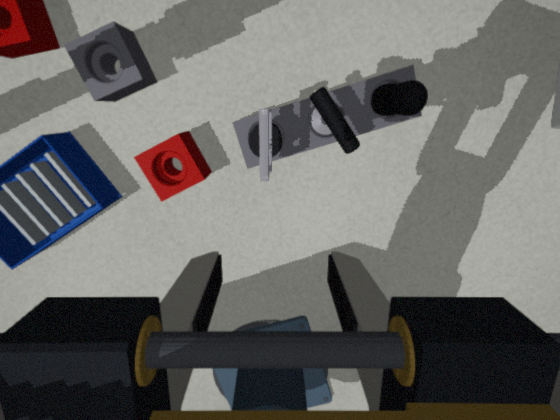

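Request:
jog_arm:
  moves:
    - [-10,0,60,0,60]
    - [-10,0,60,0,60]
    - [0,0,60,0,60]
    - [0,0,60,0,60]
    - [0,0,60,0,60]
    - [0,0,60,0,60]

```text
clock: 6.48
eef_pos: [363.9, -126.1, 756.2]
tool_rot: [-52.9, 89.3, 110.2]
contact_force: [-32.9, 28.9, 69.5]
width: 55.7
```

```bash
python3 - <<'E'
from cell import *; from h import *
rep(sense())
E
```

```text
t 6.47 pos [ 363.9 -126.1  756.2] toolx [-0.004  0.011 -1.   ] jawyaw -106.9 F [-32.9  28.9  69.5] w 55.7 q [-36.2  14.6  10.7   0.9 155.2  71.5]
```

Request:
jog_arm:
  moves:
    - [0,0,0,0,60]
    - [0,0,10,0,60]
    - [0,0,0,0,60]

```text
clock: 6.85
eef_pos: [360.2, -124.1, 759.3]
tool_rot: [-103.1, 89.6, 60.0]
contact_force: [-0.5, 0.2, -0.8]
width: 55.5
```

```bash
python3 - <<'E'
from cell import *; from h import *
s=sense();rep(s);print(s['qpos'],s['tool_rot'])
E
```

```text
t 6.85 pos [ 360.2 -124.1  759.3] toolx [ 0.004  0.006 -1.   ] jawyaw -106.9 F [-0.5  0.2 -0.8] w 55.5 q [-36.3  14.1  10.7   1.  155.2  71.5]
[-36.30500868  14.12836981  10.7139006    0.96026632 155.1990258
  71.46945865] [-103.11731877   89.59477962   59.97977363]
```

Request:
jog_arm:
  moves:
    - [0,0,60,0,60]
    - [0,0,60,0,60]
    - [0,0,60,0,60]
    - [0,0,0,0,60]

```text
clock: 7.35
eef_pos: [320.2, -109.4, 788.4]
tool_rot: [174.1, 85.0, -22.8]
contact_force: [0.6, -0.7, -0.4]
width: 55.8
```

```bash
python3 - <<'E'
from cell import *; from h import *
s=sense();rep(s);print(s['qpos'],s['tool_rot'])
E
```

```text
t 7.35 pos [ 320.2 -109.4  788.4] toolx [ 0.081 -0.034 -0.996] jawyaw -106.99 F [ 0.6 -0.7 -0.4] w 55.8 q [-39.5   9.2  10.7   3.4 155.2  70.6]
[-39.53205841   9.2445422   10.71359685   3.44428903 155.17437971
  70.61853909] [174.11933897  84.96074361 -22.84365589]
```

Request:
jog_arm:
  moves:
    - [35,-20,-30,0,60]
    - [35,-20,-30,0,60]
    - [35,-20,-20,0,60]
    - [40,-20,30,0,60]
    - [40,-20,30,0,60]
    - [40,-20,30,0,60]
    - [40,-20,30,0,60]
    - [0,0,0,0,60]

```text
clock: 8.35
eef_pos: [518.8, -222.6, 697.3]
tool_rot: [174.9, 80.4, -22.0]
contact_force: [0.5, -0.5, -0.9]
width: 55.6
```

```bash
python3 - <<'E'
from cell import *; from h import *
s=sense();rep(s);print(s['qpos'],s['tool_rot'])
E
```

```text
t 8.35 pos [ 518.8 -222.6  697.3] toolx [ 0.155 -0.063 -0.986] jawyaw -107.03 F [ 0.5 -0.5 -0.9] w 55.6 q [-36.   23.   10.8   3.4 136.8  73.6]
[-35.96843234  22.95465225  10.80842494   3.37767685 136.84387448
  73.64946912] [174.94657838  80.37789549 -22.01723912]
```

Request:
jog_arm:
  moves:
    - [40,-8,46,0,60]
    - [40,-8,46,0,60]
    - [40,-8,46,0,60]
    - [40,-8,46,0,60]
    - [40,-8,46,0,60]
    - [40,-8,46,0,60]
    - [40,-8,46,0,60]
    - [40,-8,46,0,60]

```text
clock: 9.35
eef_pos: [635.7, -211.1, 727.4]
tool_rot: [175.8, 62.6, -21.0]
contact_force: [-0.7, 0.3, 0.5]
width: 56.1
```

```bash
python3 - <<'E'
from cell import *; from h import *
s=sense();rep(s);print(s['tool_rot'])
E
```

```text
t 9.35 pos [ 635.7 -211.1  727.4] toolx [ 0.429 -0.165 -0.888] jawyaw -107.28 F [-0.7  0.3  0.5] w 56.1 q [-30.   23.4  10.7   4.7 118.7  80. ]
[175.78172583  62.64283135 -21.02866351]
```

Request:
jog_arm:
  moves:
    - [42,10,44,0,60]
    - [42,10,44,0,60]
    - [42,10,44,0,60]
    - [42,10,44,0,60]
    - [42,10,44,0,60]
    - [0,0,0,0,60]

```text
clock: 10.1
eef_pos: [723.6, -136.0, 755.7]
tool_rot: [177.4, 51.3, -19.0]
contact_force: [-0.4, -1.2, -1.1]
width: 55.7
```

```bash
python3 - <<'E'
from cell import *; from h import *
s=sense();rep(s);print(s['tool_rot'],tool(s))
E
```

```text
t 10.1 pos [ 723.6 -136.   755.7] toolx [ 0.591 -0.203 -0.781] jawyaw -106.96 F [-0.4 -1.2 -1.1] w 55.7 q [-19.4  24.3  10.8   0.3 106.3  87.1]
[177.43259052  51.33833311 -18.96071891] [[ 0.59082402 -0.29151362 -0.75229434]
 [-0.20298405 -0.95615725  0.21109425]
 [-0.78084854  0.0279842  -0.62409329]]
```

Request:
jog_arm:
  moves:
    - [42,12,44,0,60]
    - [42,12,44,0,60]
    - [42,12,44,0,60]
    - [0,0,0,0,60]

```text
clock: 10.6
eef_pos: [773.4, -96.1, 774.3]
tool_rot: [178.5, 44.3, -17.5]
contact_force: [-0.0, -0.3, -0.6]
width: 55.7
```

```bash
python3 - <<'E'
from cell import *; from h import *
s=sense();rep(s);print(s['tool_rot'],tool(s))
E
```

```text
t 10.6 pos [773.4 -96.1 774.3] toolx [ 0.683 -0.216 -0.698] jawyaw -106.51 F [-0.  -0.3 -0.6] w 55.7 q [-14.2  25.4  10.8  -2.4  98.1  90.5]
[178.54107852  44.26465453 -17.52827243] [[ 0.68287273 -0.28413329 -0.67301792]
 [-0.21567946 -0.95861142  0.18586695]
 [-0.69797365  0.01823267 -0.7158913 ]]
```

Request:
jog_arm:
  moves:
    - [-60,0,0,0,60]
    - [-60,0,0,0,60]
    - [-60,0,0,0,60]
    - [-60,0,0,0,60]
    - [-45,-4,-42,0,60]
    - [-45,-4,-42,0,60]
    - [-40,-4,-45,0,60]
    - [-18,-4,-55,0,60]

```text
clock: 11.6
eef_pos: [387.5, -112.1, 591.0]
tool_rot: [178.3, 44.0, -17.9]
contact_force: [-0.0, -1.2, -0.8]
width: 55.6
```

```bash
python3 - <<'E'
from cell import *; from h import *
s=sense();rep(s);print(s['tool_rot'])
E
```

```text
t 11.6 pos [ 387.5 -112.1  591. ] toolx [ 0.684 -0.22  -0.695] jawyaw -106.65 F [-0.  -1.2 -0.8] w 55.6 q [-58.  -32.6  93.2  27.9  82.1  53.7]
[178.26230148  44.03535133 -17.85515833]
```

```bash
cat > kin.py <<'E'
import numpy as np
from scipy.optimize import least_squares
from scipy.spatial.transform import Rotation as R
Rz=lambda a:R.from_euler('z',a,degrees=True).as_matrix()
Ry=lambda a:R.from_euler('y',a,degrees=True).as_matrix()
def fk(q,p):
    a1,c,d1,L2,P,Q,h=p
    A=Rz(q[0]); x=A@[a1,c,d1]; A=A@Ry(q[1]); x=x+A@[0,0,L2]; A=A@Ry(q[2]); x=x+A@[Q,0,P]
    A=A@Rz(q[3])@Ry(q[4]); w=x.copy(); x=x+A@[0,0,h]; A=A@Rz(q[5]); return x,A,w
D=[([-86.906,14.817,87.949,0,77.235,-11.62],[139.714,-531.964,243.653]),
([-38.9,.2,98.5,0,81.3,53.4],[391.6,-173.4,289.9]),
([-30.4,9,104.6,0,66.4,76.5],[444,-132.4,182]),
([-30.4,4.2,95.2,0,80.4,76.5],[444.8,-133,284.1]),
([-33.3,-2.2,81.4,0,100.7,73.6],[403.4,-132.2,434.2]),
([-39.53,9.244,10.714,3.444,155.174,70.618],[320.2,-109.4,788.4]),
([-35.97,22.95,10.81,3.378,136.84,73.65],[518.8,-222.6,697.3]),
([-30,23.4,10.7,4.7,118.7,80],[635.7,-211.1,727.4]),
([-19.4,24.3,10.8,.3,106.3,87.1],[723.6,-136,755.7]),
([-14.2,25.4,10.8,-2.4,98.1,90.5],[773.4,-96.1,774.3]),
([-58,-32.6,93.2,27.9,82.1,53.7],[387.5,-112.1,591])]
def fit():
    f=lambda p:np.concatenate([fk(q,p)[0]-x for q,x in D])
    return least_squares(f,[0,110,240,520,425,57,350],loss='soft_l1')
P=fit().x
lo=np.array([-179,-52.0,11,-69.5,13,-178]);hi=np.array([179,119,147.5,249.5,154.8,178])
def ik(x,A,q0,wo=300):
    def f(q):
        X,B,_=fk(q,P); r=(R.from_matrix(A@TA.T)*R.from_matrix(B).inv()).as_rotvec()
        return np.r_[X-x,r*wo]
    s=least_squares(f,np.clip(q0,lo+.1,hi-.1),bounds=(lo,hi)); return s.x,s.fun
# tool axes: measured A_tool(x along fingers) = B@TA
TA=np.eye(3)
E
python3 - <<'E'
from kin import *; import kin
print(np.round(P,1)); 
for q,x in D: print(np.round(fk(q,P)[0]-x,1))
q=D[9][0];B=fk(q,P)[1]
M=np.array([[ 0.68287273,-0.28413329,-0.67301792],[-0.21567946,-0.95861142,0.18586695],[-0.69797365,0.01823267,-0.7158913]])
print(np.round(B.T@M,2))
E
```

```text
[-1.000e-01  1.107e+02  2.216e+02  5.344e+02  4.260e+02  6.010e+01
  3.419e+02]
[-0.1 -0.1 -0.1]
[-0.  -0.3  0.4]
[ 0.   0.2 -0.1]
[-0.   0.4 -0.3]
[-0.2 -0.2  0.3]
[-0.2 -0.   0. ]
[-0.1 -0.   0.1]
[0.3 0.1 0.2]
[-0.3  0.4 -0.2]
[ 0.4 -0.1 -0.3]
[-0.  -0.1 -0.1]
[[-0. -1.  0.]
 [-0. -0. -1.]
 [ 1. -0. -0.]]
```

```bash
sed -i 's/^TA=np.eye(3)/TA=np.array([[0,-1.,0],[0,0,-1],[1,0,0]])/' kin.py; python3 - <<'E'
from kin import *; import kin
def orient(az,tilt): # tilt from vertical, pointing outward at az, jaw y like current (yaw az-90)
    return R.from_euler('xyz',[180,90-tilt,az],degrees=True).as_matrix()
def best(x,A):
    b=None
    for q0 in ([-40,0,100,0,80,60],[-58,-32,93,28,82,54],[-20,20,90,0,60,80],[0,0,120,-30,60,90],[60,0,120,60,60,0],[-120,0,120,-40,60,0],[-40,0,120,60,60,60],[-40,0,100,150,60,60]):
        q,f=ik(np.array(x,float),A,np.array(q0,float)); c=np.abs(f).max()
        if b is None or c<b[1]: b=(q,c,f)
    return b
for t in (0,10,15,20,25,30,35,40,45):
    A=orient(-16.75,t); x=np.array([444,-132.5,178])-6*A[:,0]
    b=best(x,A); A2=orient(5.73,t); x2=np.array([602,49,178])-6*A2[:,0]; b2=best(x2,A2)
    print(t,round(b[1],1),np.round(b[0]),'| rest',round(b2[1],1),np.round(b2[0]),'head',np.round(fk(b2[0],P)[2]))
E
```

```text
0 0.0 [-30.   9. 104.   0.  67.  76.] | rest 0.0 [-6. 23. 85.  0. 72. 78.] head [602.  49. 526.]
10 0.0 [-33.   3. 112.   3.  55.  73.] | rest 0.0 [-7. 17. 94.  3. 59. 76.] head [542.  43. 521.]
15 0.0 [-34.   0. 116.   6.  50.  70.] | rest 0.0 [-8. 15. 99.  4. 52. 74.] head [512.  40. 514.]
20 0.0 [-35.  -3. 120.   9.  44.  66.] | rest 0.0 [ -9.  12. 103.   7.  45.  71.] head [484.  37. 505.]
25 0.0 [-37.  -5. 124.  14.  38.  61.] | rest 0.0 [-10.  10. 108.  11.  38.  68.] head [456.  34. 493.]
30 0.0 [-39.  -7. 128.  21.  32.  53.] | rest 0.0 [-11.   9. 112.  16.  31.  62.] head [429.  32. 479.]
35 0.0 [-41.  -9. 133.  31.  27.  41.] | rest 0.0 [-12.   8. 117.  25.  24.  53.] head [403.  29. 463.]
40 0.0 [-44. -10. 137.  47.  24.  24.] | rest 0.0 [-13.   7. 121.  41.  18.  36.] head [379.  27. 445.]
45 0.0 [-47. -10. 141.  69.  23.   0.] | rest 0.0 [-14.   7. 125.  70.  15.   6.] head [357.  24. 424.]
```

```bash
cat > plan.py <<'E'
from kin import *
def orient(az,tilt): return R.from_euler('xyz',[180,90-tilt,az],degrees=True).as_matrix()
def walk(q,pts,tilt,n=6):
    # pts: (name, grasp pt xyz, az)
    cur=None
    for name,g,az in pts:
        g=np.array(g,float)
        if cur is None: cur=(g,az)
        mx=0
        for k in range(1,n+1):
            a=cur[1]+(az-cur[1])*k/n; gg=cur[0]+(g-cur[0])*k/n
            A=orient(a,tilt); q2,f=ik(gg-6*A[:,0],A,q); mx=max(mx,np.abs(q2-q).max()); q=q2
        cur=(g,az)
        print(name,'err',round(np.abs(f).max(),1),'maxstep',round(mx,1),np.round(q,1),'wrist',np.round(fk(q,P)[2]))
    return q
E
python3 - <<'E'
from plan import *
q=np.array([-58,-32.6,93.2,27.9,82.1,53.7])
pts=[('now',[391,-113,587],-17.5),('a',[391,-115,400],-17),('pre',[395,-117,230],-16.75),('g',[444,-132.5,178],-16.75),('lift',[444,-132.5,260],-16.75),('mid',[540,-40,260],-5),('over',[602,49,260],5.73),('down',[602,49,178],5.73),('back',[540,43,240],5.73),('hookpre',[520,210,340],5.73),('hook',[584.8,222,325],5.73),('slide',[608,-10,325],5.73),('pull',[608,-10,225],5.73),('slip',[604,34,225],5.73),('up',[604,34,325],5.73)]
for t in (45.7,40): print(t); walk(q,pts,t)
E
```

```text
45.7
now err 0.0 maxstep 1.3 [-58.3 -32.5  93.   28.2  82.7  55. ] wrist [154. -38. 830.]
a err 0.0 maxstep 4.7 [-59.7 -36.3 119.5  32.7  63.9  41.4] wrist [153. -42. 643.]
pre err 0.0 maxstep 6.4 [-58.9 -27.8 140.7  47.7  40.5  17.8] wrist [157. -45. 473.]
g err 0.0 maxstep 6.0 [-47.5 -10.4 141.7  72.   22.7  -3.2] wrist [206. -61. 421.]
lift err 0.0 maxstep 8.1 [-47.5 -20.4 133.1  41.9  33.3  30.5] wrist [206. -61. 503.]
mid err 0.0 maxstep 4.5 [-25.8  -8.8 125.7  38.6  24.1  39.1] wrist [292. -18. 503.]
over err 0.0 maxstep 2.2 [-14.3  -1.1 119.1  39.1  22.8  38.9] wrist [354.  24. 503.]
down err 0.0 maxstep 9.0 [-14.3   6.8 125.6  75.5  14.6   0.7] wrist [354.  24. 421.]
back err 0.0 maxstep 5.9 [-18.7  -6.9 127.6  47.8  23.5  27.1] wrist [292.  18. 483.]
hookpre err 0.0 maxstep 15.3 [ 14.6  -9.3 114.  -12.5  30.6 107. ] wrist [272. 185. 583.]
hook err 0.0 maxstep 1.4 [ 13.9  -1.3 109.2 -12.7  27.3 107.1] wrist [337. 197. 568.]
slide err 0.0 maxstep 13.4 [-23.3  -4.6 112.3  36.1  36.1  38.3] wrist [360. -35. 568.]
pull err 0.0 maxstep 5.3 [-23.3   2.6 121.3  56.4  24.7  14.9] wri
[... 806 characters left out ...]
 4.5 [-12.9   6.8 120.8  41.2  18.2  35.8] wrist [379.  27. 445.]
back err 0.0 maxstep 2.3 [-16.6  -5.8 122.8  30.6  28.7  45.1] wrist [317.  21. 507.]
hookpre err 0.0 maxstep 11.1 [ 13.9  -7.7 109.3  -8.4  39.  102.8] wrist [297. 188. 607.]
hook err 0.0 maxstep 1.3 [ 1.330e+01  1.000e-01  1.043e+02 -8.300e+00  3.610e+01  1.026e+02] wrist [362. 200. 592.]
slide err 0.0 maxstep 9.8 [-21.4  -2.9 107.3  26.   41.9  48.6] wrist [385. -32. 592.]
pull err 0.0 maxstep 3.2 [-21.4   3.3 116.5  37.6  28.7  34.5] wrist [385. -32. 492.]
slip err 0.0 maxstep 1.8 [-15.1   2.7 117.1  32.   25.6  44.4] wrist [381.  12. 492.]
up err 0.0 maxstep 3.0 [-15.1  -3.5 107.8  21.1  39.5  57.2] wrist [381.  12. 592.]
```

Request:
jog_arm:
  moves:
    - [5,0,-50,0.01,60]
    - [5,0,-55,0,60]
    - [5,0,-55,0,60]
    - [5,0,-50,0,60]
    - [0,0,-50,0,60]
    - [0,0,-30,0,60]
    - [0,0,0,0,60]

```text
clock: 12.48
eef_pos: [408.3, -112.0, 298.6]
tool_rot: [178.8, 44.5, -16.9]
contact_force: [0.6, -0.1, 0.8]
width: 55.7
```

```bash
python3 - <<'E'
from cell import *; from h import *
s=sense();rep(s);print(s['tool_rot'], camera_model("wrist"))
im=capture("wrist"); cv2.imwrite("pics/w8.png",im[:,:,::-1])
im=capture("scene"); cv2.imwrite("pics/s8.png",im[:,:,::-1])
E
```

```text
t 12.47 pos [ 408.3 -112.   298.6] toolx [ 0.683 -0.207 -0.7  ] jawyaw -106.01 F [ 0.6 -0.1  0.8] w 55.7 q [-51.3 -29.4 131.6  35.8  43.6  35.5]
[178.75472191  44.45529482 -16.88393434] {'fovy': 62.59715628623346, 'cx': 274.49135972263696, 'cy': 211.68533072613693, 'k1': 0.020658837920499783, 'position': array([366.86721181, -97.29198926, 455.23929817]), 'rotation': array([  28.6717029 ,   -0.91822739, -105.9992896 ])}
```

View pics/w8.png

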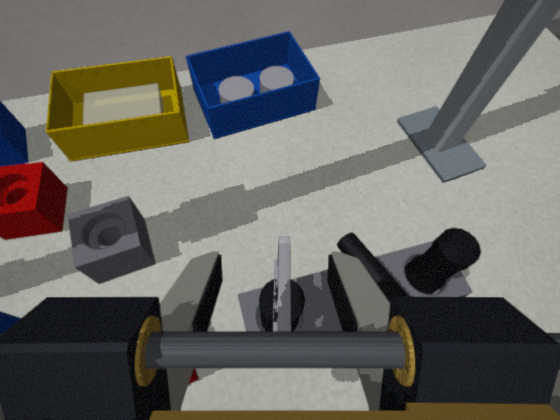

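View pics/s8.png

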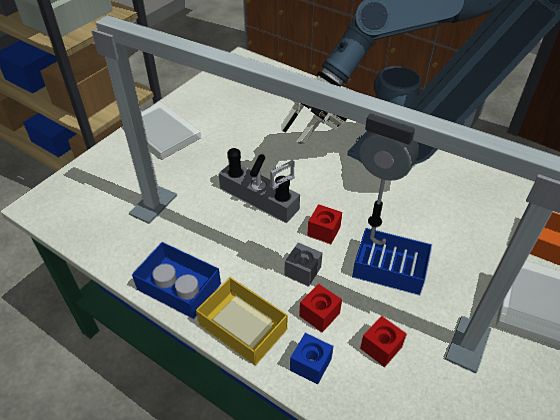

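```bash
python3 - <<'E'
import cv2
im=cv2.imread("pics/w8.png")
a=cv2.resize(im[185:295,60:170],None,fx=5,fy=5,interpolation=cv2.INTER_CUBIC)
b=cv2.resize(im[225:335,235:330],None,fx=5,fy=5,interpolation=cv2.INTER_CUBIC)
cv2.imwrite("pics/w8a.png",a);cv2.imwrite("pics/w8b.png",b)
E
```

```text
(no output)
```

View pics/w8a.png

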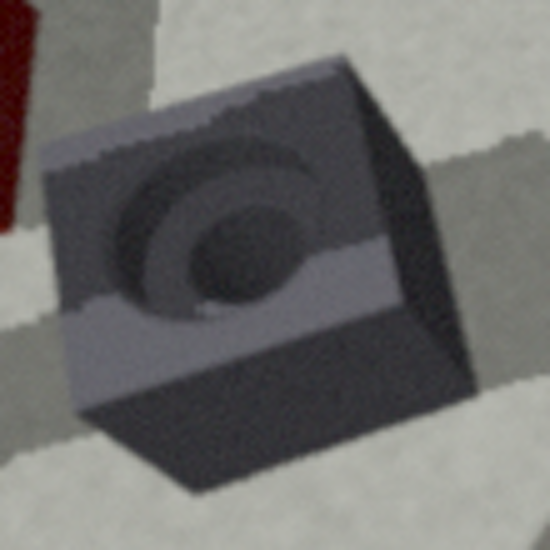

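View pics/w8b.png

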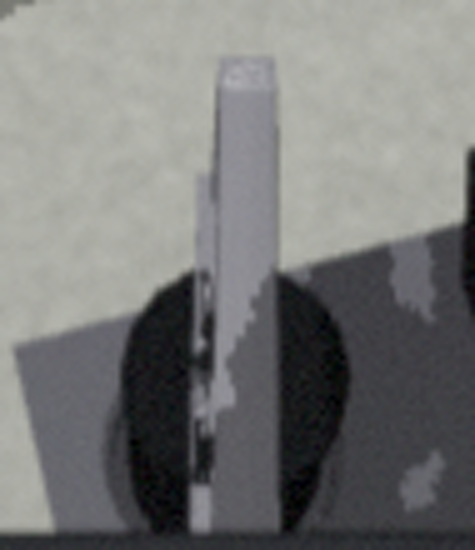

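```bash
python3 - <<'E'
from h import *
m={'fovy': 62.59715628623346, 'cx': 274.49135972263696, 'cy': 211.68533072613693, 'k1': 0.020658837920499783, 'position': np.array([366.86721181, -97.29198926, 455.23929817]), 'rotation': np.array([  28.6717029 ,   -0.91822739, -105.9992896 ])}
P=np.array([onz(m,60+u/5,185+v/5,66)[:2] for u,v in [(40,145),(345,55),(403,302),(80,410)]])
print(np.round(P,1),P.mean(0),[round(float(np.linalg.norm(P[i]-P[i-1])),1) for i in range(4)])
for i,j in ((0,3),(1,2)):
    d=P[i]-P[j];print(np.degrees(np.arctan2(d[1],d[0])))
F=np.array([onz(m,235+u/5,225+v/5,184)[:2] for u,v in [(218,57),(275,57),(214,530),(283,530)]])
c=F[:2].mean(0);d=c-F[2:].mean(0);d/=np.linalg.norm(d);print(F,'yaw',np.degrees(np.arctan2(d[1],d[0])),'centre',c-40*d)
E
```

```text
[[636.   89.1]
 [642.8  14.2]
 [568.4   6.7]
 [561.   80.6]] [602.03118306  47.63672648] [75.5, 75.2, 74.8, 74.3]
6.521238037562158
5.7907259574252485
[[ 483.99348648 -139.08104831]
 [ 481.35427987 -148.55018341]
 [ 409.36956334 -116.58808203]
 [ 406.54005977 -126.57393877]] yaw -16.57174409566524 centre [ 444.33534927 -132.40698675]
```

Request:
jog_arm:
  moves:
    - [32,-19,0,0,60]
    - [0,0,-40,0,60]
    - [0,0,-40,0,60]
    - [0,0,-25,0,60]
    - [0,0,-11,0,60]
    - [0,0,0,0,60]

```text
clock: 13.32
eef_pos: [442.5, -132.9, 186.1]
tool_rot: [178.6, 44.1, -17.0]
contact_force: [0.4, -0.0, 0.3]
width: 56.0
```

```bash
python3 - <<'E'
from cell import *; from h import *
s=sense();rep(s);print(s['tool_rot'])
from kin import *
print(fk(s['qpos'],P)[0])
im=capture("wrist"); cv2.imwrite("pics/w9.png",im[:,:,::-1])
E
```

```text
t 13.32 pos [ 442.5 -132.9  186.1] toolx [ 0.686 -0.21  -0.696] jawyaw -106.01 F [ 0.4 -0.   0.3] w 56.0 q [-47.1 -10.6 141.2  71.   22.4  -3. ]
[178.56643794  44.11930787 -17.01242142]
[ 442.44343665 -132.98041764  186.01698289]
```

View pics/w9.png

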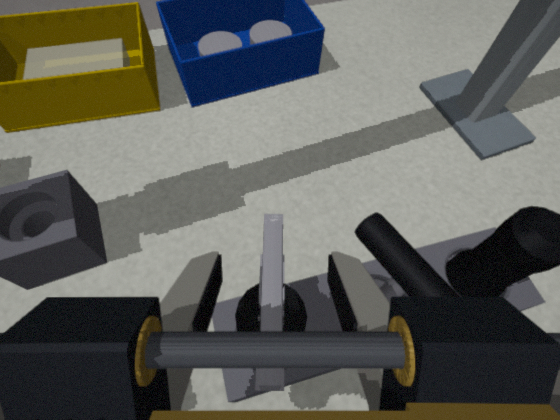

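Bar (272, 215–385) is centred between the fingers. Trim by (-2, +1.5, -4), close and lift.

Request:
jog_arm:
  moves:
    - [-2,1.5,-4,0,30]
    - [0,0,0,0,0]
    - [0,0,0,0,0]
    - [0,0,0,0,0]
    - [0,0,0,0,0]
    - [0,0,0,0,0]
    - [0,0,0,0,0]
  squeeze: 50

```text
clock: 14.25
eef_pos: [439.7, -130.5, 181.2]
tool_rot: [178.6, 44.2, -17.0]
contact_force: [-0.2, 0.0, 2.7]
width: 9.5
```

```bash
python3 - <<'E'
from cell import *; from h import *
s=sense();rep(s);print(s['tool_rot'])
E
```

```text
t 14.25 pos [ 439.7 -130.5  181.2] toolx [ 0.686 -0.21  -0.697] jawyaw -105.99 F [-0.2  0.   2.7] w 9.5 q [-47.3 -10.3 142.   73.1  22.2  -5.4]
[178.55224798  44.19050088 -17.00040919]
```

Request:
jog_arm:
  moves:
    - [0,0,15,0,0]
    - [0,0,35,0,0]
    - [0,0,32,0,0]
    - [0,0,0,0,0]

```text
clock: 14.75
eef_pos: [440.1, -131.0, 264.6]
tool_rot: [178.3, 44.0, -17.1]
contact_force: [0.2, -0.5, -3.1]
width: 9.4
```

```bash
python3 - <<'E'
from cell import *; from h import *
s=sense();rep(s);print(s['tool_rot'])
im=capture("scene"); cv2.imwrite("pics/s10.png",cv2.resize(im[60:260,180:440,::-1],None,fx=3,fy=3))
E
```

```text
t 14.75 pos [ 440.1 -131.   264.6] toolx [ 0.687 -0.212 -0.695] jawyaw -105.94 F [ 0.2 -0.5 -3.1] w 9.4 q [-47.3 -20.5 133.3  42.1  32.6  29.1]
[178.30308946  44.00322243 -17.11979287]
```

View pics/s10.png

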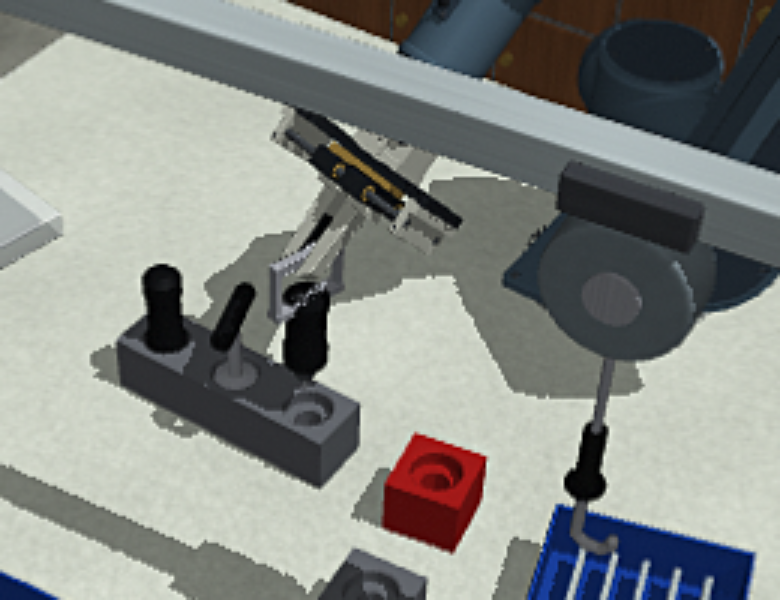

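Request:
jog_arm:
  moves:
    - [20,22,0,0.063,0]
    - [30,35,0,0.063,0]
    - [35,40,0,0.063,0]
    - [35,40,0,0.063,0]
    - [25,28,0,0.063,0]
    - [12,13.5,0,0.063,0]
    - [0,0,0,0,0]

```text
clock: 15.68
eef_pos: [595.7, 48.9, 259.0]
tool_rot: [178.7, 44.5, 4.8]
contact_force: [-0.0, -1.5, -3.1]
width: 9.4
```

```bash
python3 - <<'E'
from cell import *; from h import *
s=sense();rep(s);print(s['tool_rot'],camera_model("wrist"))
for n in("wrist","scene"):
    im=capture(n); cv2.imwrite(f"pics/{n[0]}11.png",im[:,:,::-1])
cv2.imwrite("pics/s11a.png",cv2.resize(im[100:300,230:430,::-1],None,fx=3,fy=3,interpolation=cv2.INTER_CUBIC))
E
```

```text
t 15.68 pos [595.7  48.9 259. ] toolx [ 0.71   0.06  -0.701] jawyaw -84.28 F [-0.  -1.5 -3.1] w 9.4 q [-13.6  -0.9 119.6  37.9  21.6  39.6]
[178.7296226   44.51842191   4.82434542] {'fovy': 62.59715628623346, 'cx': 274.49135972263696, 'cy': 211.68533072613693, 'k1': 0.020658837920499783, 'position': array([552.06632413,  47.19288146, 415.59544627]), 'rotation': array([ 28.59493256,  -0.9340948 , -84.27020526])}
```

View pics/w11.png

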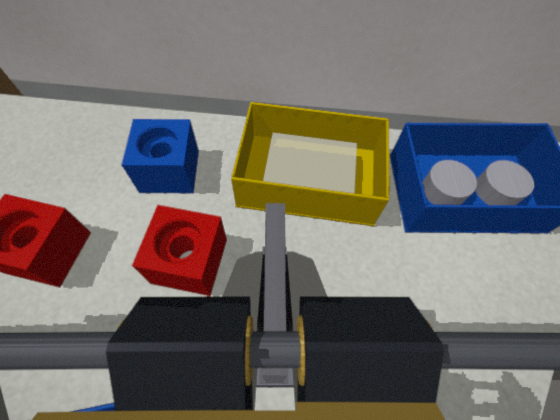

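View pics/s11a.png

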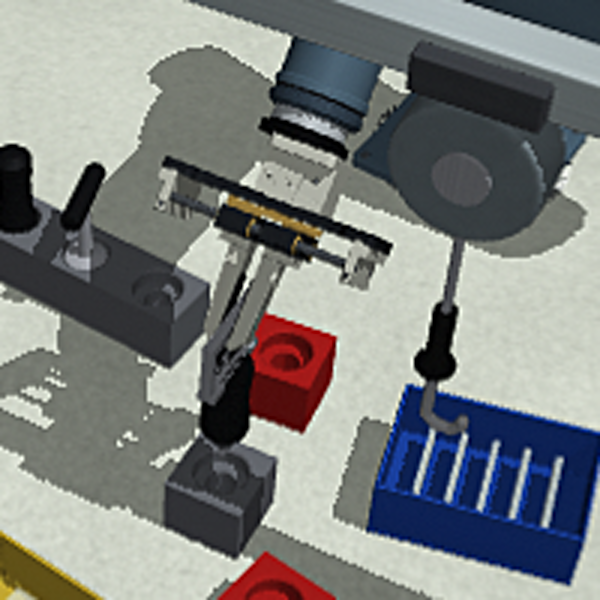

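```bash
python3 - <<'E'
from cell import *; from h import *
S=camera_model("scene")
s=sense();rep(s)
print(proj(S,[600.6,49.4,85.8]),proj(S,[602,48,66]),proj(S,[602,48,48]))
for z in (104,126,206): print(z,proj(S,[600.6,49.4,z]))
im=cv2.imread("pics/s11.png")
a=cv2.resize(im[200:300,270:340],None,fx=7,fy=6,interpolation=cv2.INTER_CUBIC);cv2.imwrite("pics/s11b.png",a)
E
```

```text
t 15.78 pos [595.2  48.  260. ] toolx [ 0.712  0.058 -0.7  ] jawyaw -84.39 F [-0.2 -0.7 -2.9] w 10.0 q [-13.7  -1.1 119.7  37.8  21.6  39.8]
[304.52084629 251.25085568] [303.55276471 255.93655499] [303.33425886 260.02401774]
104 [304.75737509 246.95127716]
126 [305.04928814 241.64237444]
206 [306.16962949 221.24087828]
```

View pics/s11b.png

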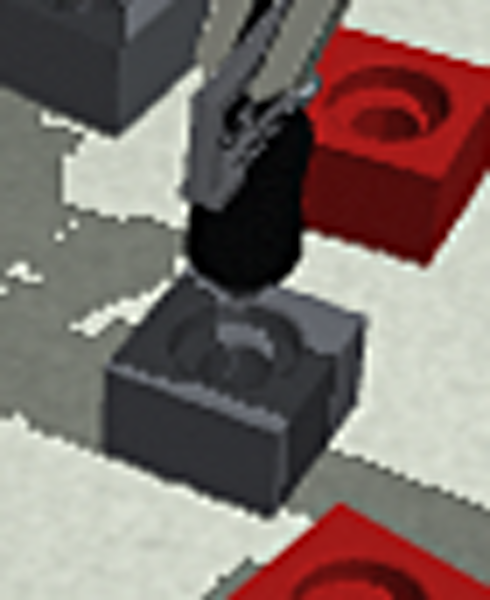

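Request:
jog_arm:
  moves:
    - [2,0,0,0,0]
    - [0,0,-25,0,0]
    - [0,0,-20,0,0]
    - [0,0,-8,0,0]
    - [0,0,0,0,0]

```text
clock: 16.4
eef_pos: [597.9, 47.6, 208.8]
tool_rot: [178.6, 44.3, 4.6]
contact_force: [0.1, 1.1, -2.1]
width: 10.0
```

```bash
python3 - <<'E'
from cell import *; from h import *
s=sense();rep(s);print(s['tool_rot'])
im=capture("scene")
cv2.imwrite("pics/s12a.png",cv2.resize(im[180:300,250:370,::-1],None,fx=5,fy=5,interpolation=cv2.INTER_CUBIC))
E
```

```text
t 16.4 pos [597.9  47.6 208.8] toolx [ 0.713  0.057 -0.698] jawyaw -84.41 F [ 0.1  1.1 -2.1] w 10.0 q [-13.7   3.9 123.7  58.2  15.3  18.4]
[178.58977163  44.29266774   4.60219616]
```

View pics/s12a.png

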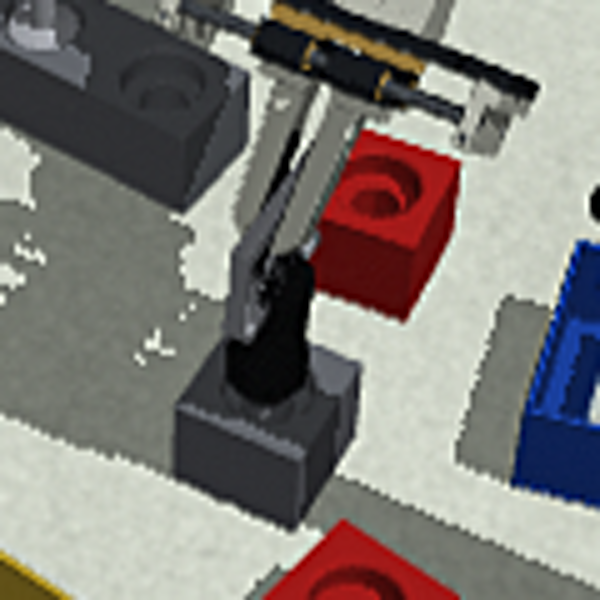

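Request:
jog_arm:
  moves:
    - [-0.5,0,-8,0,0]
    - [0,0,-7,0,0]
    - [0,0,-4,0,0]
    - [0,0,0,0,0]

```text
clock: 16.95
eef_pos: [598.2, 47.8, 191.2]
tool_rot: [178.5, 44.2, 4.6]
contact_force: [0.1, -0.2, -3.2]
width: 9.5
```

```bash
python3 - <<'E'
from cell import *; from h import *
s=sense();rep(s)
E
```

```text
t 16.95 pos [598.2  47.8 191.2] toolx [ 0.715  0.058 -0.697] jawyaw -84.36 F [ 0.1 -0.2 -3.2] w 9.5 q [-13.7   5.8 125.   70.   13.8   6.1]
```

```bash
python3 - <<'E'
from cell import *; from h import *; import kin
from kin import ik,fk,P
s=sense();A=tool(s);q=s['qpos'];kin.lo[4]=1
for z in (191,188,185,182,180,178): 
    for dx in (0,-2):
        print(z,dx,np.round(ik(np.array([597.5+dx,47.8,z]),A,q)[0],2))
E
```

```text
191 0 [-13.66   5.75 125.1   70.13  13.83   5.99]
191 -2 [-13.74   5.55 125.34  70.3   13.88   5.76]
188 0 [-13.66   6.09 125.31  72.24  13.65   3.82]
188 -2 [-13.74   5.89 125.56  72.42  13.7    3.58]
185 0 [-13.66   6.43 125.52  74.41  13.5    1.58]
185 -2 [-13.74   6.23 125.77  74.59  13.54   1.34]
182 0 [-13.66   6.77 125.73  76.63  13.36  -0.7 ]
182 -2 [-13.74   6.57 125.97  76.82  13.41  -0.95]
180 0 [-13.66   7.   125.87  78.14  13.28  -2.26]
180 -2 [-13.74   6.8  126.11  78.33  13.33  -2.51]
178 0 [-13.66   7.23 126.    79.67  13.21  -3.83]
178 -2 [-13.74   7.03 126.25  79.87  13.26  -4.08]
```

Stays inside the j5 limit. Continue down.

Request:
jog_arm:
  moves:
    - [-0.5,0,-4,0,0]
    - [0,0,-3,0,0]
    - [0,0,-2,0,0]
    - [0,0,0,0,0]

```text
clock: 17.45
eef_pos: [597.7, 48.0, 181.9]
tool_rot: [178.5, 44.2, 4.6]
contact_force: [-0.3, 0.5, -3.6]
width: 9.7
```

```bash
python3 - <<'E'
from cell import *; from h import *
s=sense();rep(s)
im=capture("scene")
cv2.imwrite("pics/s13a.png",cv2.resize(im[180:300,250:370,::-1],None,fx=5,fy=5,interpolation=cv2.INTER_CUBIC))
E
```

```text
t 17.45 pos [597.7  48.  181.9] toolx [ 0.715  0.058 -0.697] jawyaw -84.34 F [-0.3  0.5 -3.6] w 9.7 q [-13.7   6.8 125.7  76.6  13.4  -0.7]
```

View pics/s13a.png

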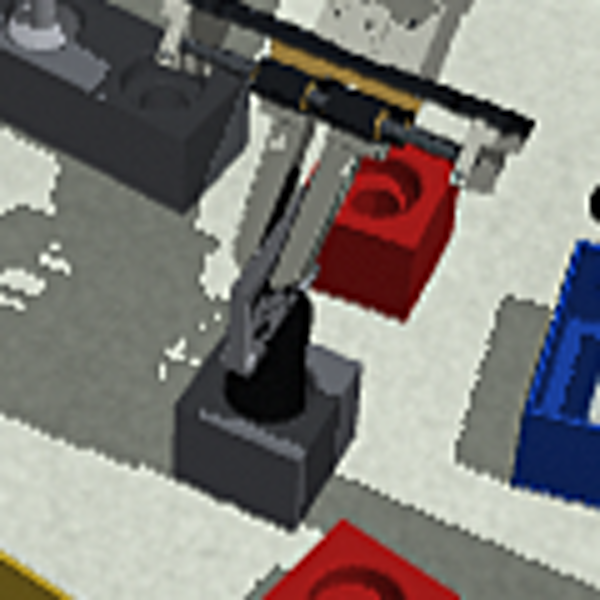

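Request:
jog_arm:
  moves:
    - [0,0,-1,0,0]
    - [0,0,-1,0,0]
    - [0,0,0,0,0]

```text
clock: 17.88
eef_pos: [598.6, 47.8, 181.4]
tool_rot: [178.5, 44.0, 4.6]
contact_force: [-3.4, -1.1, 6.4]
width: 9.9
```

```bash
python3 - <<'E'
from cell import *; from h import *
s=sense();rep(s)
E
```

```text
t 17.88 pos [598.6  47.8 181.4] toolx [ 0.717  0.058 -0.695] jawyaw -84.35 F [-3.4 -1.1  6.4] w 9.9 q [-13.7   7.  125.7  78.2  13.3  -2.3]
```

Floor contact (Fz +6.4). Release and back off along the tool axis.

Request:
jog_arm:
  moves:
    - [0,0,0,0,45]
    - [0,0,0,0,45]
    - [0,0,0,0,45]
    - [-10,-1,10,0,45]
    - [-25,-2,25,0,45]
    - [-30,-3,30,0,45]
    - [0,0,0,0,45]

```text
clock: 18.75
eef_pos: [532.1, 41.9, 247.1]
tool_rot: [178.3, 44.0, 4.5]
contact_force: [-0.4, -0.3, 1.2]
width: 41.9
```

```bash
python3 - <<'E'
from cell import *; from h import *
s=sense();rep(s);print(s['tool_rot'],camera_model("wrist"))
im=capture("wrist");cv2.imwrite("pics/w14.png",im[:,:,::-1])
im=capture("scene");cv2.imwrite("pics/s14.png",im[:,:,::-1])
cv2.imwrite("pics/s14a.png",cv2.resize(im[180:300,250:370,::-1],None,fx=5,fy=5,interpolation=cv2.INTER_CUBIC))
E
```

```text
t 18.75 pos [532.1  41.9 247.1] toolx [ 0.717  0.057 -0.694] jawyaw -84.32 F [-0.4 -0.3  1.2] w 41.9 q [-18.2  -7.7 128.   46.4  22.6  28. ]
[178.34546449  43.97172449   4.53486674] {'fovy': 62.59715628623346, 'cx': 274.49135972263696, 'cy': 211.68533072613693, 'k1': 0.020658837920499783, 'position': array([486.95141165,  40.86497869, 403.28059379]), 'rotation': array([ 29.13941348,  -1.21590949, -84.30491952])}
```

View pics/s14a.png

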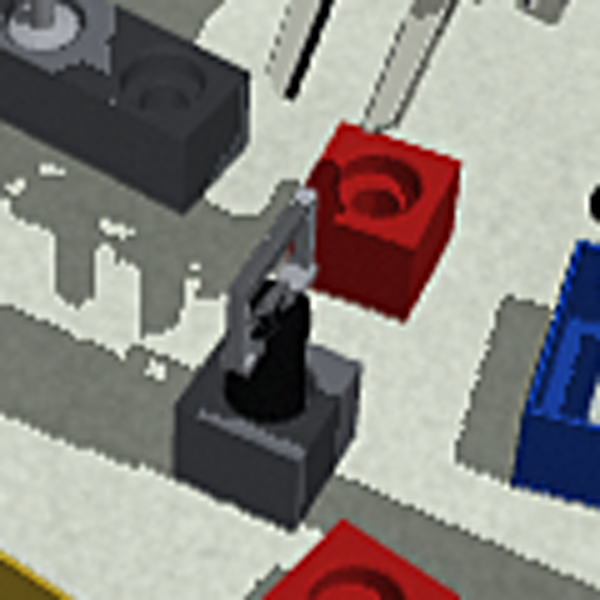

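View pics/w14.png

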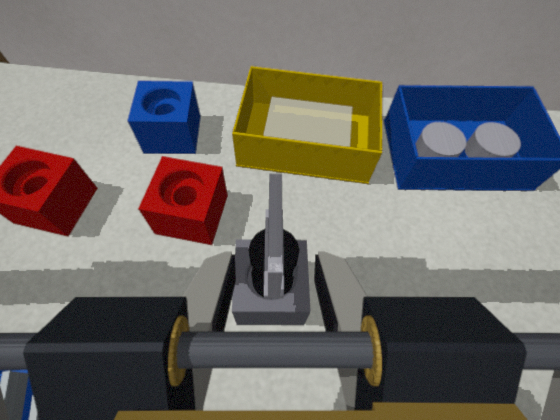

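Request:
jog_arm:
  moves:
    - [-20,20,30,0,45]
    - [-12,45,30,0,45]
    - [0,45,25,0,45]
    - [0,40,0,0,45]
    - [0,22,0,0,45]
    - [0,0,0,0,45]

```text
clock: 19.6
eef_pos: [504.0, 183.5, 306.8]
tool_rot: [178.7, 45.1, 5.3]
contact_force: [-0.5, -0.8, 0.3]
width: 41.7
```

```bash
python3 - <<'E'
from cell import *; from h import *
s=sense();rep(s);print(s['tool_rot'],camera_model("wrist"))
im=capture("wrist");cv2.imwrite("pics/w15.png",im[:,:,::-1])
im=capture("scene");cv2.imwrite("pics/s15.png",im[:,:,::-1])
E
```

```text
t 19.6 pos [504.  183.5 306.8] toolx [ 0.703  0.066 -0.708] jawyaw -83.73 F [-0.5 -0.8  0.3] w 41.7 q [ 10.4 -10.  119.5  -8.2  25.9  99.6]
[178.68774822  45.0977591    5.34466287] {'fovy': 62.59715628623346, 'cx': 274.49135972263696, 'cy': 211.68533072613693, 'k1': 0.020658837920499783, 'position': array([461.95653528, 181.65637037, 463.77805088]), 'rotation': array([ 28.01101498,  -0.95293913, -83.71415806])}
```

View pics/w15.png

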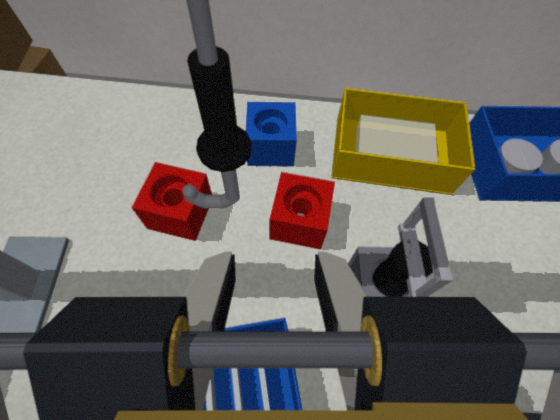

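View pics/s15.png

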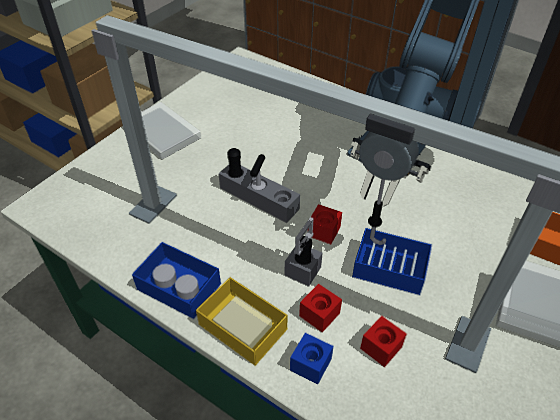

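```bash
cat >> h.py <<'E'
def onrail(m,u,v):
    p,d=ray(m,u,v); n=np.array([1,0.1003,0]); t=(607.04-n@p)/(n@d); return p+t*d
E
python3 - <<'E'
from h import *
m={'fovy': 62.59715628623346, 'cx': 274.49135972263696, 'cy': 211.68533072613693, 'k1': 0.020658837920499783, 'position': np.array([461.95653528, 181.65637037, 463.77805088]), 'rotation': np.array([ 28.01101498,  -0.95293913, -83.71415806])}
for n,p in dict(rodtop=(202,20),griptop=(208.5,54),midgrip=(214,90),collar=(223,147),shank=(230,180),tip=(190,195)).items(): print(n,np.round(onrail(m,*p),1))
E
```

```text
rodtop [584.8 221.5 380.8]
griptop [584.8 221.3 366.1]
midgrip [584.8 221.7 346.8]
collar [584.7 222.4 304.9]
shank [584.8 221.7 270.4]
tip [581.8 252.1 249.9]
```

Request:
jog_arm:
  moves:
    - [0,19,12,0,45]
    - [0,19,13,0,45]
    - [0,0,0,0,45]
    - [20,0,0,0,45]
    - [0,0,0,0,45]

```text
clock: 20.32
eef_pos: [525.6, 218.0, 332.8]
tool_rot: [178.7, 45.0, 4.9]
contact_force: [-0.9, -0.6, -0.5]
width: 41.9
```

```bash
python3 - <<'E'
from cell import *; from h import *
s=sense();rep(s);print(s['tool_rot'])
im=capture("wrist");cv2.imwrite("pics/w16.png",im[:,:,::-1])
E
```

```text
t 20.32 pos [525.6 218.  332.8] toolx [ 0.705  0.061 -0.707] jawyaw -84.12 F [-0.9 -0.6 -0.5] w 41.9 q [ 16.   -6.8 113.2 -15.8  30.1 110.3]
[178.67834304  44.96966685   4.94605381]
```

View pics/w16.png

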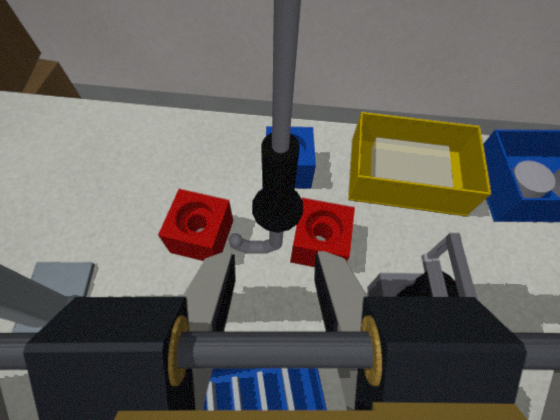

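Request:
jog_arm:
  moves:
    - [20,1,0,0,45]
    - [20,1.5,0,0,45]
    - [14,1,0,0,45]
    - [0,0,0,0,45]

```text
clock: 20.88
eef_pos: [579.3, 222.6, 333.2]
tool_rot: [178.7, 44.9, 5.0]
contact_force: [0.2, 0.5, -0.6]
width: 41.8
```

```bash
python3 - <<'E'
from cell import *; from h import *
s=sense();rep(s);print(s['tool_rot'])
im=capture("wrist");cv2.imwrite("pics/w17.png",im[:,:,::-1])
im=capture("scene");cv2.imwrite("pics/s17.png",cv2.resize(im[100:260,310:450,::-1],None,fx=4,fy=4,interpolation=cv2.INTER_CUBIC))
E
```

```text
t 20.88 pos [579.3 222.6 333.2] toolx [ 0.705  0.062 -0.706] jawyaw -84.04 F [ 0.2  0.5 -0.6] w 41.8 q [ 14.4  -1.3 108.2 -13.7  29.2 107.4]
[178.6854235   44.94574035   5.0339889 ]
```

View pics/w17.png

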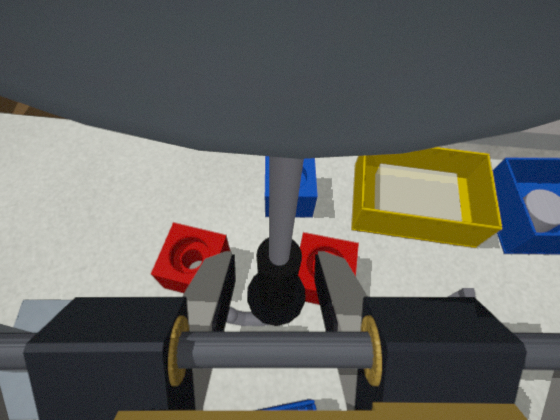

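View pics/s17.png

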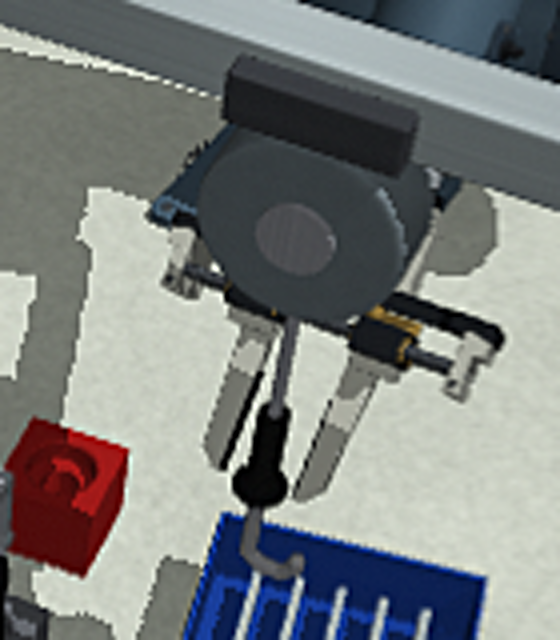

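Request:
jog_arm:
  moves:
    - [1,-0.5,0,0,20]
    - [0,0,0,0,5]
    - [0,0,0,0,5]
    - [0,0,0,0,5]
    - [0,0,0,0,5]
  squeeze: 50

```text
clock: 21.6
eef_pos: [578.9, 222.3, 333.9]
tool_rot: [178.7, 44.9, 5.1]
contact_force: [-3.5, 0.7, 2.2]
width: 17.3
```

```bash
python3 - <<'E'
from cell import *; from h import *
s=sense();rep(s);print(s['tool_rot'])
im=capture("scene");cv2.imwrite("pics/s18.png",cv2.resize(im[100:260,310:450,::-1],None,fx=4,fy=4,interpolation=cv2.INTER_CUBIC))
E
```

```text
t 21.6 pos [578.9 222.3 333.9] toolx [ 0.706  0.063 -0.706] jawyaw -84.0 F [-3.5  0.7  2.2] w 17.3 q [ 14.4  -1.4 108.2 -13.6  29.1 107.2]
[178.71173809  44.89435488   5.0859404 ]
```

View pics/s18.png

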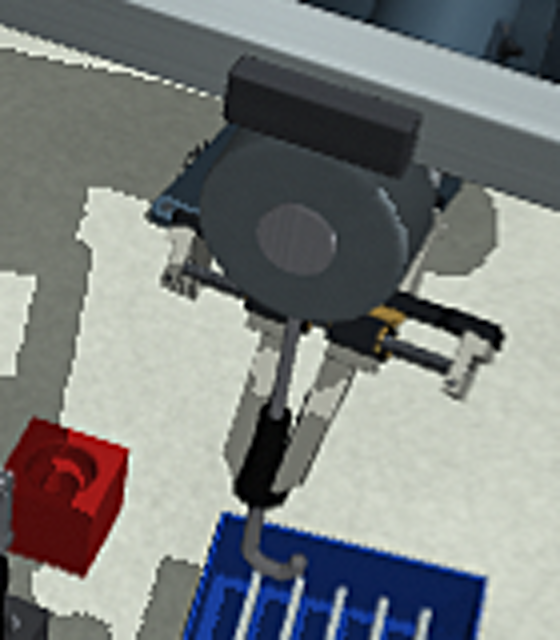

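Request:
jog_arm:
  moves:
    - [0.5,-5,0,0,5]
    - [1.5,-15,0,0,5]
    - [2,-20,0,0,5]
    - [2,-20,0,0,5]
    - [2,-20,0,0,5]
    - [2,-20,0,0,5]
    - [2,-20,0,0,5]
    - [0,0,0,0,5]

```text
clock: 22.65
eef_pos: [591.2, 100.5, 333.9]
tool_rot: [178.7, 44.9, 4.9]
contact_force: [-5.1, -2.1, 2.6]
width: 17.0
```

```bash
python3 - <<'E'
from cell import *; from h import *
s=sense();rep(s);print(s['tool_rot'])
E
```

```text
t 22.65 pos [591.2 100.5 333.9] toolx [ 0.706  0.061 -0.706] jawyaw -84.13 F [-5.1 -2.1  2.6] w 17.0 q [ -5.1  -5.4 111.9  14.5  29.6  68.8]
[178.65179511  44.88599365   4.91672924]
```

Request:
jog_arm:
  moves:
    - [1.5,-15,0,0,5]
    - [2,-20,0,0,5]
    - [2,-20,0,0,5]
    - [2,-20,0,0,5]
    - [1.6,-16,0,0,5]
    - [1.2,-12,0,0,5]
    - [0.4,-4,0,0,5]
    - [0,0,0,0,5]

```text
clock: 23.65
eef_pos: [601.9, -5.6, 333.8]
tool_rot: [178.6, 44.9, 5.0]
contact_force: [-4.4, -1.6, 3.7]
width: 17.1
```

```bash
python3 - <<'E'
from cell import *; from h import *
s=sense();rep(s);print(s['tool_rot'],camera_model('wrist'))
im=capture("scene");cv2.imwrite("pics/s19.png",cv2.resize(im[100:300,230:430,::-1],None,fx=3,fy=3,interpolation=cv2.INTER_CUBIC))
im=capture("wrist");cv2.imwrite("pics/w19.png",im[:,:,::-1])
E
```

```text
t 23.65 pos [601.9  -5.6 333.8] toolx [ 0.706  0.061 -0.706] jawyaw -84.07 F [-4.4 -1.6  3.7] w 17.1 q [-22.1  -5.  111.6  32.9  36.3  41.3]
[178.62025758  44.88480504   4.95714036] {'fovy': 62.59715628623346, 'cx': 274.49135972263696, 'cy': 211.68533072613693, 'k1': 0.020658837920499783, 'position': array([559.22031268,  -7.15780397, 490.76812197]), 'rotation': array([ 28.23070783,  -1.00503096, -84.05568852])}
```

View pics/s19.png

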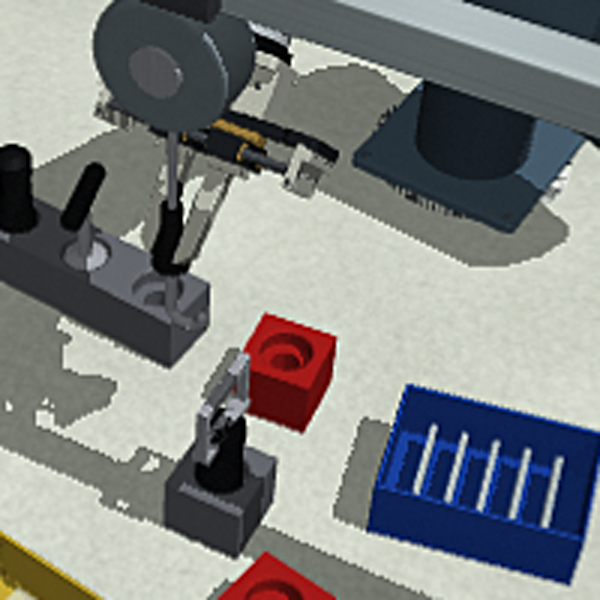

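View pics/w19.png

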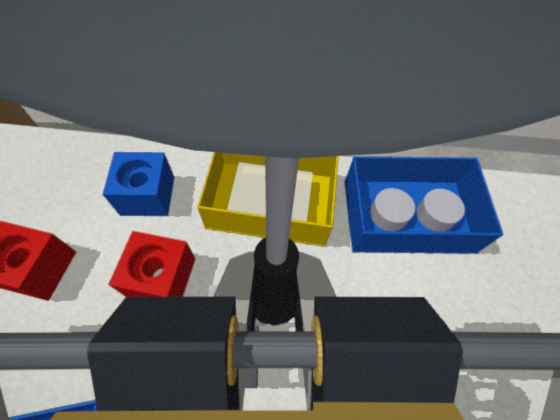

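```bash
python3 - <<'E'
from h import *
m={'fovy': 62.59715628623346, 'cx': 274.49135972263696, 'cy': 211.68533072613693, 'k1': 0.020658837920499783, 'position':np.array([486.95141165,  40.86497869, 403.28059379]), 'rotation': np.array([ 29.13941348,  -1.21590949, -84.30491952])}
a=onz(m,276,176,184);b=onz(m,274,265,184);print(a,b)
m={'fovy': 62.59715628623346, 'cx': 274.49135972263696, 'cy': 211.68533072613693, 'k1': 0.020658837920499783, 'position': np.array([559.22031268,  -7.15780397, 490.76812197]), 'rotation': np.array([ 28.23070783,  -1.00503096, -84.05568852])}
print(onrail(m,282,200),onrail(m,276,255),onrail(m,284,165))
E
```

```text
[640.57240782  50.33809208 184.        ] [568.40984393  44.64173168 184.        ]
[607.60995046  -5.68245725 407.75446974] [607.53350586  -4.92029771 365.56844586] [607.59684661  -5.55181067 424.17937325]
```

Request:
jog_arm:
  moves:
    - [0,0,-6,0,5]
    - [0,0,-12,0,5]
    - [0,0,-14,0,5]
    - [0,0,-14,0,5]
    - [0,0,0,0,5]

```text
clock: 24.38
eef_pos: [601.8, -5.0, 287.7]
tool_rot: [178.7, 44.9, 5.0]
contact_force: [-8.4, -1.0, 7.1]
width: 17.1
```

```bash
python3 - <<'E'
from cell import *; from h import *
s=sense();rep(s);print(s['tool_rot'],camera_model('wrist'))
im=capture("scene");cv2.imwrite("pics/s20.png",cv2.resize(im[100:300,230:430,::-1],None,fx=3,fy=3,interpolation=cv2.INTER_CUBIC))
im=capture("wrist");cv2.imwrite("pics/w20.png",im[:,:,::-1])
E
```

```text
t 24.38 pos [601.8  -5.  287.7] toolx [ 0.706  0.062 -0.706] jawyaw -84.04 F [-8.4 -1.   7.1] w 17.1 q [-22.   -2.3 116.1  39.4  30.4  33.5]
[178.65759654  44.88085758   5.01132683] {'fovy': 62.59715628623346, 'cx': 274.49135972263696, 'cy': 211.68533072613693, 'k1': 0.020658837920499783, 'position': array([559.19644281,  -6.59715297, 444.59479087]), 'rotation': array([ 28.23298072,  -0.97809222, -84.02439247])}
```

View pics/s20.png

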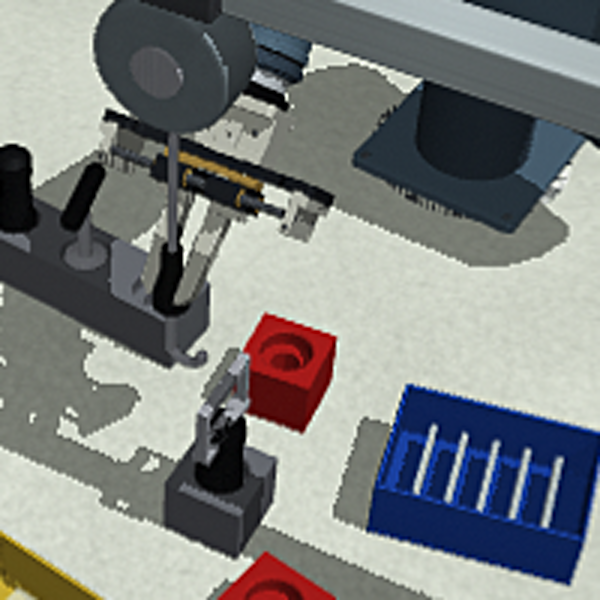

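View pics/w20.png

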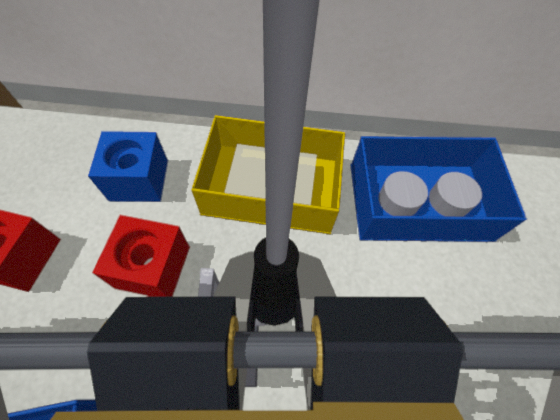

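Request:
jog_arm:
  moves:
    - [-0.5,0,-10,0,5]
    - [-0.5,0,-14,0,5]
    - [0,0,-14,0,5]
    - [0,0,-9,0,5]
    - [0,0,-4,0,5]
    - [0,0,0,0,5]

```text
clock: 25.22
eef_pos: [601.8, -5.2, 238.2]
tool_rot: [178.6, 44.7, 5.0]
contact_force: [-4.3, -0.1, 7.5]
width: 17.1
```

```bash
python3 - <<'E'
from cell import *; from h import *
s=sense();rep(s);print(s['tool_rot'],camera_model('wrist'))
im=capture("scene");cv2.imwrite("pics/s21.png",im[:,:,::-1]);cv2.imwrite("pics/s21a.png",cv2.resize(im[160:300,250:370,::-1],None,fx=4.8,fy=4.2,interpolation=cv2.INTER_CUBIC))
im=capture("wrist");cv2.imwrite("pics/w21.png",im[:,:,::-1])
S=camera_model("scene")
E
```

```text
t 25.23 pos [601.8  -5.2 238.2] toolx [ 0.708  0.062 -0.704] jawyaw -84.04 F [-4.3 -0.1  7.5] w 17.1 q [-22.    1.5 120.5  51.   24.5  20.5]
[178.59779908  44.74991002   4.97050472] {'fovy': 62.59715628623346, 'cx': 274.49135972263696, 'cy': 211.68533072613693, 'k1': 0.020658837920499783, 'position': array([558.77989681,  -6.72043159, 394.98504151]), 'rotation': array([ 28.36606608,  -1.0225418 , -84.03236619])}
```

View pics/s21a.png

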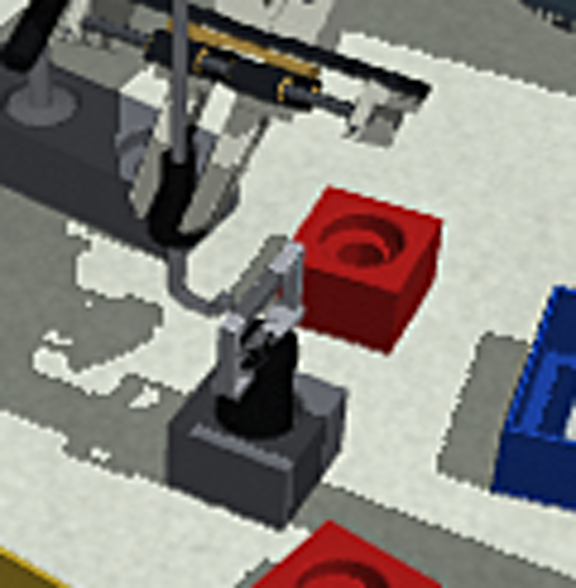

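View pics/w21.png

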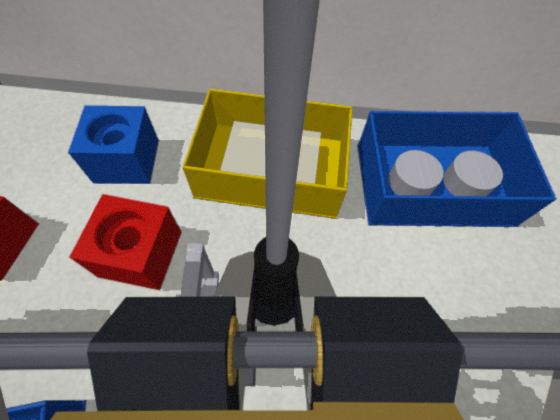

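```bash
python3 - <<'E'
from cell import *; from h import *
S=camera_model("scene")
f=lambda u,v:(250+u/4.8,160+v/4.2)
for n,p in dict(collar=(178,236),hookbottom=(203,315),shank=(177,270),bend=(185,298)).items(): print(n,np.round(onrail(S,*f(*p)),1))
# predicted pixels
g=np.array([607.5,-4.9,335-95.6]);y=np.array([-0.0998,.995,0])
inv=lambda q:((q[0]-250)*4.8,(q[1]-160)*4.2)
for n,P in dict(collar=g-[0,0,31],saddle=g+15*y-[0,0,90],tiptop=g+30*y-[0,0,76],bailtop_c=[602,48,184],bailund=[602,48,172]).items(): print(n,np.round(inv(proj(S,P))))
E
```

```text
collar [607.4  -4.  197.5]
hookbottom [605.8  12.3 132.9]
shank [607.5  -4.3 166.2]
bend [606.9   1.  142.8]
collar [177. 223.]
saddle [200. 296.]
tiptop [225. 290.]
bailtop_c [264. 282.]
bailund [264. 295.]
```

Request:
jog_arm:
  moves:
    - [0,0,2,0,5]
    - [-0.4,4,0,0,5]
    - [-0.8,8,0,0,5]
    - [-0.8,8,0,0,5]
    - [0,0,0,0,5]

```text
clock: 25.95
eef_pos: [599.7, 15.5, 240.6]
tool_rot: [178.6, 44.7, 5.0]
contact_force: [-5.4, 0.6, 8.1]
width: 16.9
```

```bash
python3 - <<'E'
from cell import *; from h import *
s=sense();rep(s);print(s['tool_rot'])
im=capture("scene");cv2.imwrite("pics/s22a.png",cv2.resize(im[180:280,260:350,::-1],None,fx=6.6,fy=6,interpolation=cv2.INTER_CUBIC))
E
```

```text
t 25.95 pos [599.7  15.5 240.6] toolx [ 0.708  0.062 -0.704] jawyaw -83.99 F [-5.4  0.6  8.1] w 16.9 q [-19.    1.  120.7  48.3  22.8  25.3]
[178.59551535  44.7156013    5.01931315]
```

View pics/s22a.png

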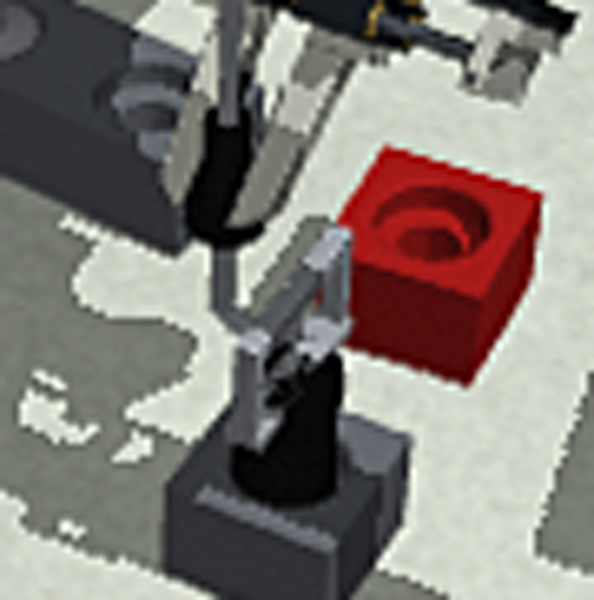

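Request:
jog_arm:
  moves:
    - [-0.6,6,0,0,5]
    - [-0.7,7,0,0,5]
    - [-0.4,4,0,0,5]
    - [0,0,0,0,5]

```text
clock: 26.5
eef_pos: [598.0, 32.3, 240.6]
tool_rot: [178.6, 44.7, 5.0]
contact_force: [-5.4, 0.3, 8.3]
width: 17.1
```

```bash
python3 - <<'E'
from cell import *; from h import *
s=sense();rep(s);print(s['tool_rot'])
im=capture("scene");cv2.imwrite("pics/s23a.png",cv2.resize(im[180:280,260:350,::-1],None,fx=6.6,fy=6,interpolation=cv2.INTER_CUBIC))
im=capture("wrist");cv2.imwrite("pics/w23.png",im[:,:,::-1])
E
```

```text
t 26.5 pos [598.   32.3 240.6] toolx [ 0.708  0.062 -0.704] jawyaw -84.0 F [-5.4  0.3  8.3] w 17.1 q [-16.3   0.8 120.9  45.9  21.1  29.4]
[178.5926217   44.71227409   5.00842046]
```

View pics/s23a.png

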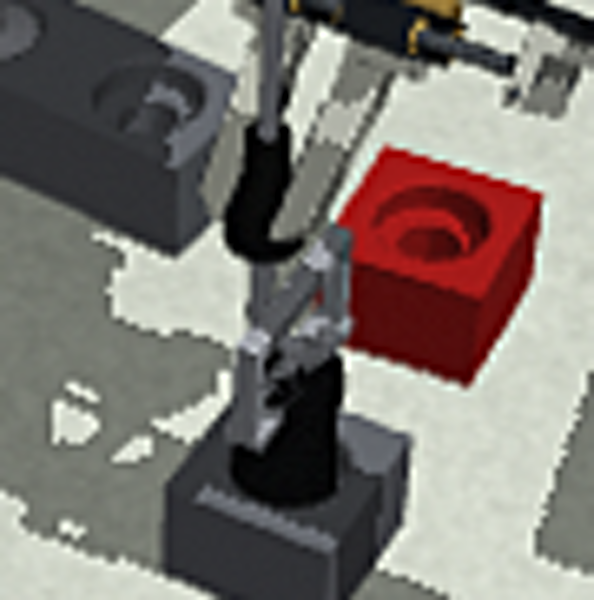

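View pics/w23.png

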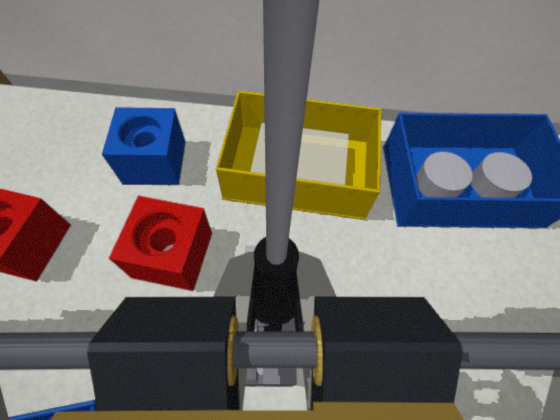

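Request:
jog_arm:
  moves:
    - [0,0,5,0,5]
    - [0,0,6,0,5]
    - [0,0,5,0,5]
    - [0,0,4,0,5]
    - [0,0,4,0,5]
    - [0,0,4,0,5]
    - [0,0,4,0,5]
    - [0,0,0,0,5]

```text
clock: 27.6
eef_pos: [598.0, 32.0, 272.0]
tool_rot: [178.6, 44.8, 5.0]
contact_force: [3.1, 1.8, 5.5]
width: 17.1
```

```bash
python3 - <<'E'
from cell import *; from h import *
s=sense();rep(s);print(s['tool_rot'])
im=capture("scene");cv2.imwrite("pics/s24a.png",cv2.resize(im[180:280,260:350,::-1],None,fx=6.6,fy=6,interpolation=cv2.INTER_CUBIC))
E
```

```text
t 27.6 pos [598.  32. 272.] toolx [ 0.707  0.062 -0.704] jawyaw -84.03 F [3.1 1.8 5.5] w 17.1 q [-16.4  -1.7 118.1  37.5  25.2  38.4]
[178.63154956  44.77141172   5.00417658]
```

View pics/s24a.png

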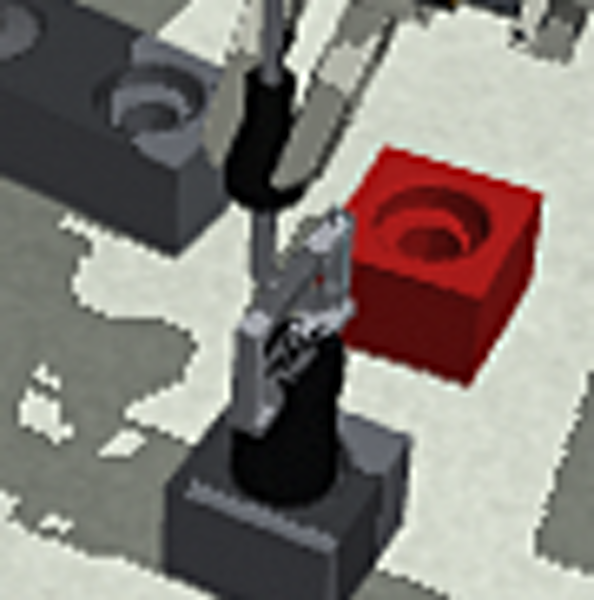

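Request:
jog_arm:
  moves:
    - [0,0,4,0,5]
    - [0,0,6,0,5]
    - [0,0,6,0,5]
    - [0,0,6,0,5]
    - [0,0,6,0,5]
    - [0,0,6,0,5]
    - [0,0,3,0,5]
    - [0,0,0,0,5]

```text
clock: 28.65
eef_pos: [598.0, 31.9, 308.7]
tool_rot: [178.6, 44.8, 5.0]
contact_force: [6.1, 1.1, 3.1]
width: 17.1
```

```bash
python3 - <<'E'
from cell import *; from h import *
s=sense();rep(s);print(s['tool_rot'])
im=capture("scene");cv2.imwrite("pics/s25a.png",cv2.resize(im[130:280,250:370,::-1],None,fx=4.8,fy=4,interpolation=cv2.INTER_CUBIC))
E
```

```text
t 28.65 pos [598.   31.9 308.7] toolx [ 0.707  0.062 -0.704] jawyaw -84.05 F [6.1 1.1 3.1] w 17.1 q [-16.4  -4.2 114.7  31.1  30.1  45.7]
[178.64084095  44.77824931   4.99130657]
```

View pics/s25a.png

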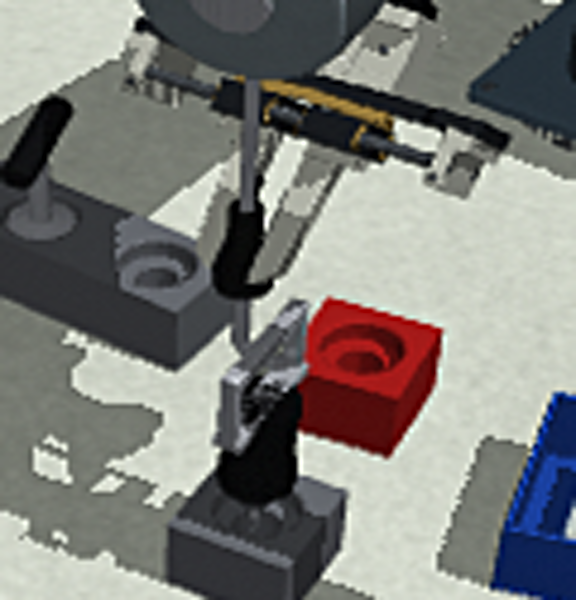

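Request:
jog_arm:
  moves:
    - [0.3,0,4,0,5]
    - [0.3,0,5,0,5]
    - [0,0,5,0,5]
    - [0,0,4,0,5]
    - [0,0,3,0,5]
    - [0,0,1,0,5]
    - [0,0,0,0,5]
    - [0,0,0,0,5]

```text
clock: 29.7
eef_pos: [598.0, 32.1, 329.9]
tool_rot: [178.7, 44.9, 5.0]
contact_force: [5.0, -1.2, 2.7]
width: 16.7
```

```bash
python3 - <<'E'
from cell import *; from h import *
s=sense();rep(s);print(s['tool_rot'])
E
```

```text
t 29.7 pos [598.   32.1 329.9] toolx [ 0.706  0.062 -0.705] jawyaw -84.02 F [ 5.  -1.2  2.7] w 16.7 q [-16.4  -5.4 112.5  28.3  33.1  48.9]
[178.66267736  44.86864127   5.04102889]
```

Request:
jog_arm:
  moves:
    - [0,0,1.5,0,5]
    - [0,0,1.5,0,5]
    - [0,0,1,0,5]
    - [0,0,0.5,0,5]
    - [0,0,0,0,5]

```text
clock: 30.32
eef_pos: [597.9, 32.1, 333.9]
tool_rot: [178.7, 44.9, 5.1]
contact_force: [9.0, -0.4, 0.9]
width: 16.9
```

```bash
python3 - <<'E'
from cell import *; from h import *
s=sense();rep(s)
E
```

```text
t 30.32 pos [597.9  32.1 333.9] toolx [ 0.705  0.062 -0.706] jawyaw -84.02 F [ 9.  -0.4  0.9] w 16.9 q [-16.4  -5.6 112.   27.8  33.7  49.5]
```

Request:
jog_arm:
  moves:
    - [0.5,0,0.5,0,5]
    - [0.5,0,0.5,0,5]
    - [0,0,0,0,5]

```text
clock: 30.7
eef_pos: [598.0, 32.5, 333.9]
tool_rot: [178.7, 45.0, 5.1]
contact_force: [2.0, -1.4, -0.2]
width: 17.2
```

```bash
python3 - <<'E'
from cell import *; from h import *
s=sense();rep(s)
im=capture("scene");cv2.imwrite("pics/s26a.png",cv2.resize(im[110:280,250:370,::-1],None,fx=4.8,fy=3.5,interpolation=cv2.INTER_CUBIC))
S=camera_model("scene")
E
```

```text
t 30.7 pos [598.   32.5 333.9] toolx [ 0.704  0.063 -0.708] jawyaw -83.97 F [ 2.  -1.4 -0.2] w 17.2 q [-16.3  -5.6 111.9  27.6  33.9  49.7]
```

View pics/s26a.png

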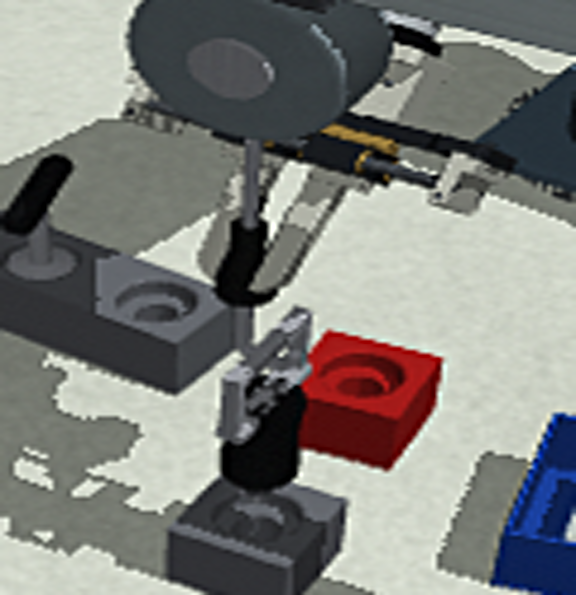

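Request:
jog_arm:
  moves:
    - [0,0,0,0,25]
    - [0,0,0,0,45]
    - [0,0,0,0,45]
    - [0,0,0,0,45]
    - [0,0,0,0,45]

```text
clock: 31.38
eef_pos: [598.7, 32.3, 335.2]
tool_rot: [178.7, 44.9, 5.1]
contact_force: [0.3, 0.8, -0.2]
width: 41.7
```

```bash
python3 - <<'E'
from cell import *; from h import *
s=sense();rep(s)
im=capture("scene");cv2.imwrite("pics/s27a.png",cv2.resize(im[110:280,250:370,::-1],None,fx=4.8,fy=3.5,interpolation=cv2.INTER_CUBIC))
im=capture("wrist");cv2.imwrite("pics/w27.png",im[:,:,::-1])
E
```

```text
t 31.38 pos [598.7  32.3 335.2] toolx [ 0.706  0.063 -0.706] jawyaw -84.0 F [ 0.3  0.8 -0.2] w 41.7 q [-16.3  -5.6 111.8  27.6  33.8  49.7]
```

View pics/s27a.png

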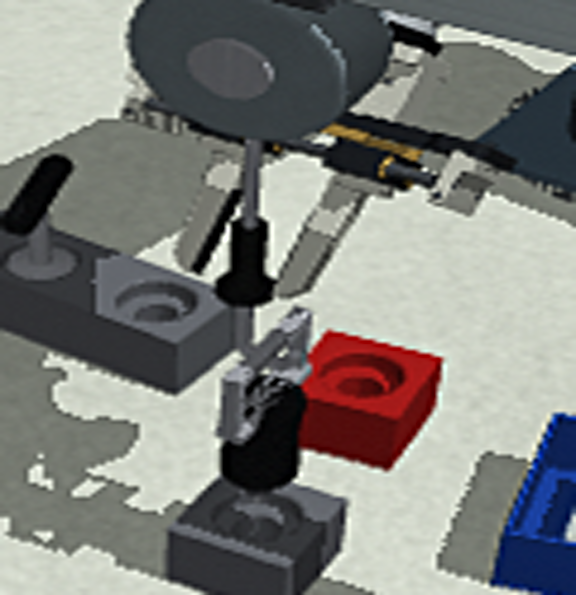

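View pics/w27.png

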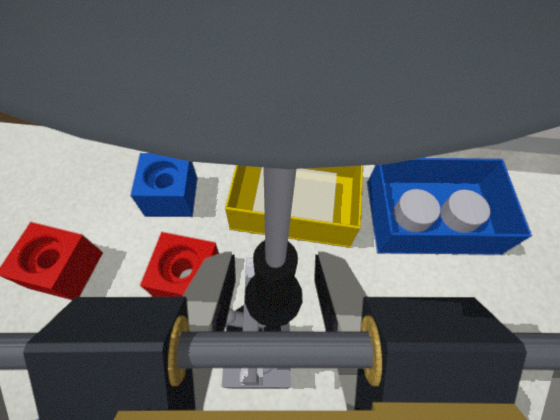

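Hook stayed up, driver hangs. Back off straight toward the robot and let it settle.

Request:
jog_arm:
  moves:
    - [-10,-1,0,0,45]
    - [-20,-2,0,0,45]
    - [-25,-2,0,0,45]
    - [-30,-3,0,0,45]
    - [-30,-3,0,0,45]
    - [-15,0,0,0,45]
    - [0,0,0,0,45]
    - [0,0,0,0,45]

```text
clock: 32.48
eef_pos: [469.0, 21.0, 335.5]
tool_rot: [178.7, 44.9, 5.0]
contact_force: [-0.1, 0.0, -0.7]
width: 41.9
```

Request:
jog_arm:
  moves:
    - [0,0,0,0,45]
    - [0,0,0,0,45]
    - [0,0,0,0,45]
    - [0,0,0,0,45]
    - [0,0,0,0,45]
    - [0,0,0,0,45]
    - [0,0,0,0,45]
    - [0,0,0,0,45]

```text
clock: 33.48
eef_pos: [468.7, 21.2, 335.2]
tool_rot: [178.7, 44.9, 5.1]
contact_force: [0.1, 0.7, -0.3]
width: 41.6
```

```bash
python3 - <<'E'
from cell import *; from h import *
s=sense();rep(s)
a=capture("scene");cv2.imwrite("pics/s28.png",a[:,:,::-1])
cv2.imwrite("pics/s28a.png",cv2.resize(a[110:280,250:370,::-1],None,fx=4.8,fy=3.5,interpolation=cv2.INTER_CUBIC))
d=[]
for i in range(6):
    b=capture("scene"); d.append(int((np.abs(b[150:260,270:340].astype(int)-a[150:260,270:340]).max(2)>25).sum()))
print(d)
im=capture("wrist");cv2.imwrite("pics/w28.png",im[:,:,::-1]); print(camera_model("wrist"))
E
```

```text
t 33.48 pos [468.7  21.2 335.2] toolx [ 0.706  0.063 -0.706] jawyaw -84.0 F [ 0.1  0.7 -0.3] w 41.6 q [-29.2 -23.  123.6  34.2  45.2  37.4]
[0, 0, 2, 4, 4, 4]
{'fovy': 62.59715628623346, 'cx': 274.49135972263696, 'cy': 211.68533072613693, 'k1': 0.020658837920499783, 'position': array([426.15591423,  19.53729301, 492.07214479]), 'rotation': array([ 28.21267545,  -0.95553865, -83.99000445])}
```

View pics/s28.png

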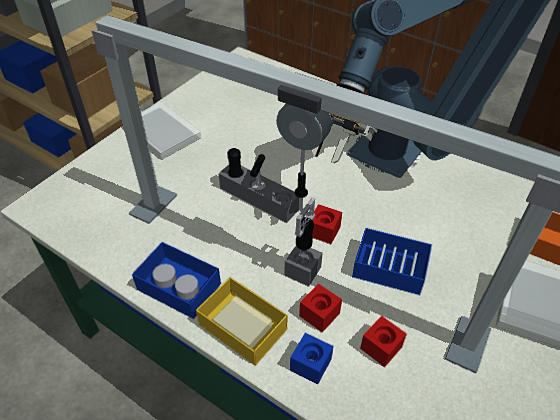

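View pics/s28a.png

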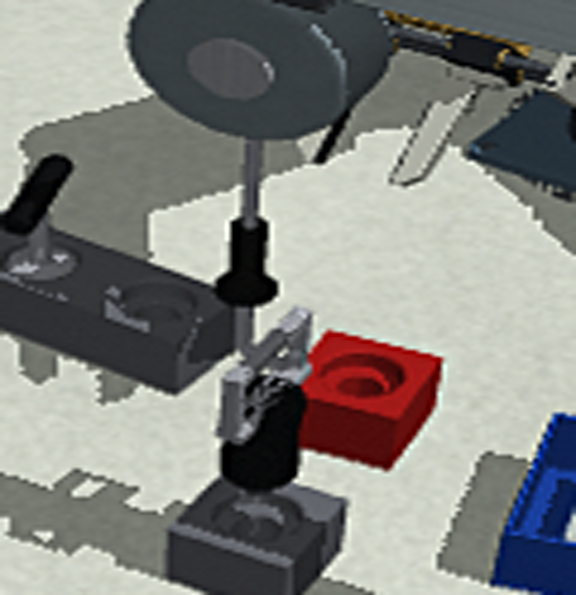

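View pics/w28.png

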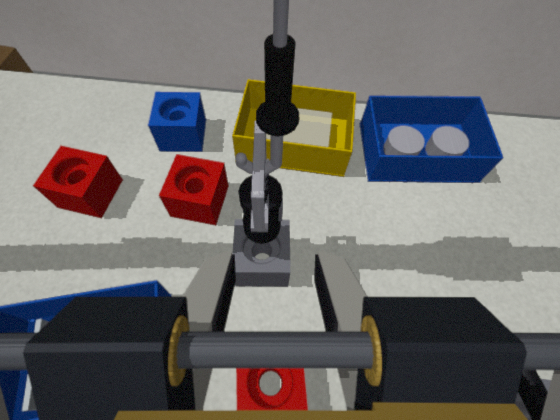

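Request:
jog_arm:
  moves:
    - [0,0,0,0,45]
    - [0,0,0,0,45]
    - [0,0,0,0,45]
    - [0,0,0,0,45]
    - [0,0,0,0,45]
    - [0,0,0,0,45]
    - [0,0,0,0,45]
    - [0,0,0,0,45]

```text
clock: 34.88
eef_pos: [468.8, 21.2, 335.1]
tool_rot: [178.7, 44.9, 5.1]
contact_force: [-0.5, 0.8, 0.1]
width: 42.1
```

Request:
jog_arm:
  moves:
    - [0,0,0,0,45]
    - [0,0,0,0,45]
    - [0,0,0,0,45]
    - [0,0,0,0,45]
    - [0,0,0,0,45]
    - [0,0,0,0,45]
    - [0,0,0,0,45]
    - [0,0,0,0,45]

```text
clock: 35.88
eef_pos: [468.8, 21.3, 335.1]
tool_rot: [178.7, 44.9, 5.1]
contact_force: [-0.2, -0.6, 0.4]
width: 41.5
```

```bash
python3 - <<'E'
from cell import *; from h import *
m=camera_model("wrist"); a0=cv2.imread("pics/s28.png")[:,:,::-1]
print('griptop,collar',onrail(m,280,38),onrail(m,277,117))
a=capture("scene");d=[]
for i in range(8):
    b=capture("scene"); d.append(int((np.abs(b[150:260,270:340].astype(int)-a[150:260,270:340]).max(2)>25).sum()))
print(d,'vs 2s ago',int((np.abs(a[150:260,270:340].astype(int)-a0[150:260,270:340]).max(2)>25).sum()))
w=capture("wrist");cv2.imwrite("pics/w29.png",w[:,:,::-1]); rep(sense())
t=capture("top");cv2.imwrite("pics/t29.png",t[:,:,::-1])
w0=cv2.imread("pics/w28.png")[:,:,::-1];print('wrist diff',int((np.abs(w.astype(int)-w0).max(2)>40).sum()))
E
```

```text
griptop,collar [603.72811805  33.01976022 366.51903759] [603.70294496  33.2707382  304.67413149]
[0, 0, 0, 0, 0, 0, 0, 0] vs 2s ago 5
t 36.38 pos [468.8  21.3 335.1] toolx [ 0.706  0.063 -0.706] jawyaw -84.0 F [ 0.3 -0.4 -0.5] w 41.6 q [-29.2 -23.  123.6  34.2  45.2  37.4]
wrist diff 74
```

View pics/w29.png

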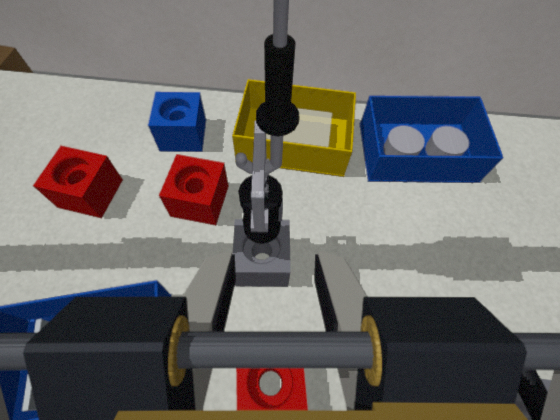

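Request:
jog_arm:
  moves:
    - [0,0,0,0,45]
    - [0,0,0,0,45]
    - [0,0,0,0,45]
    - [0,0,0,0,45]
    - [0,0,0,0,45]
    - [0,0,0,0,45]
    - [0,0,0,0,45]
    - [0,0,0,0,45]

```text
clock: 37.42
eef_pos: [468.8, 21.3, 335.1]
tool_rot: [178.7, 44.9, 5.1]
contact_force: [-0.1, 0.1, -0.1]
width: 41.8
```

Request:
jog_arm:
  moves:
    - [0,0,0,0,45]
    - [0,0,0,0,45]
    - [0,0,0,0,45]
    - [0,0,0,0,45]
    - [0,0,0,0,45]
    - [0,0,0,0,45]
    - [0,0,0,0,45]
    - [0,0,0,0,45]

```text
clock: 38.42
eef_pos: [468.8, 21.3, 335.1]
tool_rot: [178.7, 44.9, 5.1]
contact_force: [-0.0, 0.4, 0.8]
width: 41.7
```

Request:
jog_arm:
  moves:
    - [0,0,0,0,45]
    - [0,0,0,0,45]
    - [0,0,0,0,45]
    - [0,0,0,0,45]
    - [0,0,0,0,45]
    - [0,0,0,0,45]
    - [0,0,0,0,45]
    - [0,0,0,0,45]

```text
clock: 39.42
eef_pos: [468.8, 21.3, 335.1]
tool_rot: [178.7, 44.9, 5.1]
contact_force: [-0.2, 0.7, -0.6]
width: 42.3
```

```bash
python3 - <<'E'
from cell import *; from h import *
a=capture("wrist");d=[]
for i in range(8):
    b=capture("wrist"); d.append(int((np.abs(b.astype(int)-a).max(2)>30).sum()))
print(d); w=cv2.imread("pics/w29.png")[:,:,::-1]; print(int((np.abs(a.astype(int)-w).max(2)>30).sum()))
rep(sense()); print(job_done())
E
```

```text
[96, 108, 70, 74, 61, 62, 42, 103]
78
t 39.88 pos [468.7  21.2 335.1] toolx [ 0.706  0.063 -0.706] jawyaw -84.0 F [-0.3 -1.2 -0.4] w 42.4 q [-29.2 -23.  123.6  34.2  45.2  37.4]
the job is handed in; nothing more can be done
None
```

The bailed driver is hanging on the balancer hook, fully up and clear of the rest. I handed the job in at about 40 s of the 61 s allowed.

**What I did**
- **First lift:** I picked the driver up with the gripper pointing straight down. My estimate of the wrist height showed it would hit the rail above the rest, so I put the driver back in its socket.
- **Tilting the gripper:** The moves offer no tilt, so I tilted the gripper about 45° by pushing the arm against its reach limit, high up and away from everything. Doing so I ran joints 3 and 5 right up to their limits. The readings stayed within the stated ranges, but the wrist briefly read about 80 N while the arm was moving fast. That is under the 120 N limit.
- **Placing:** I took the driver again by its bail, stood it in the grey rest until it touched the floor (vertical force +6 N) and let go.
- **Hooking:** I gripped the hook by its grip, rolled it past the driver, pulled it down about 95 mm and slipped it under the bail. I then eased it up to its stop without ever letting go.

**Last checks**
- **Hook:** the collar measured 304.7 mm above the table, against 304 mm when fully up, and it did not move when I released it.
- **Driver:** it hangs upright, with the bit tip calculated at about 15 mm above the rest.
- **Stillness:** eight scene pictures over 0.4 s showed no change. The wrist-camera pictures just before hand-in differed in 40–110 pixels; I took that as picture noise, since it didn't grow.
- **Other tools:** the other two tools were still standing in the block in the last scene picture I looked at, about 6 s before hand-in.
- **Robot:** it was about 130 mm back from the hook with no contact force.

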